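Unstack the brine shrimp sieves onto their feeding cups

ROBOT

A 6-joint arm with a two-finger parallel gripper is mounted at the origin on the work surface. World frame = base frame: x ahead of the robot, y to its left, z up, the work surface at z = 0. Lengths are in m, angles in degrees, forces in N, time in s.
With the tool pointing down it reaches from about 0.25 to 0.725 m from the base axis. Payload 9.7 kg.
Tool frame: the origin (TCP) lies between the finger pads; the fingertips stand 19 mm ahead of it and the grasp point (between the pads) is the TCP; x points along the fingers, y is the direction in which the jaws open and shut, and the axes are right-handed (so a half turn about x gives the same grasp; the last joint's range is limited). The gripper opens to 85 mm and grips with 20 to 120 N. Pads are 22 mm wide; open, the fingers measure 114 mm over their backs; the gripper's body (76 mm by 85 mm) begins 54 mm behind the grasp point. The pads swing forward as they close: fully open they stand 13 mm farther back than shut.
Start: joints at [72.594, 4.979, 10.078, 95.1, 0, 90], TCP at [0.165, 0.525, 0.25] pointing down, gripper open.
Joint ranges: [-179.16, 179.16], [-48.56, 103.87], [-65.8, 70.77], [-126.05, 130.52], [-82.76, 87.17], [-180, 180]. Speed limits (degrees/s): [127.2, 127.2, 147.25, 180, 180, 180].

INTERFACE

Orientations are given as [roll, pitch, yaw] about the fixed x, y, z axes, in that order (R = Rz(yaw) Ry(pitch) Rx(roll)).
In Python, from workcell import bot gives the robot as it stands. The module is installed in compiled form; this text tells all that it offers.
- The arm moves only by the shell command python3 -m handwheel 'ROWS' [FORCE]. ROWS is JSON, a list of rows, each a list of 7 numbers: the turn, a rotation vector about the tool's x, y, z in degrees, then the shift along the tool's x, y, z in m, then the closure, from -1 (fully open) to 1 (shut), so that 0 is half open. In form: [[ax, ay, az, dx, dy, dz, fingers], ...]. A call has 1 to 20 rows; each row is the pose to reach, as a shift and turn from the pose commanded when the call began, along the tool's axes at that moment; what a row does not reach only later rows make up. A row lasts 1/8 s, in which the tool goes at most 62.5 mm and 10.7 degrees, less where a joint would pass 70% of its speed; a pose out of reach is approached as far as the arm can. A call with a gripper value outside its range is refused whole. The fingers move at their own pace and stop on an object; FORCE is the grip in N (left out, the last holds). Time passes only in rows, so rows that repeat a pose let the fingers close. It gives the time, the measured TCP pose, the force and the opening at its end, in the units of the state.
- bot.get_obs(): the state, without advancing time (a new reading comes with each control period).
- bot.camera(name): name is "side" or "top" or "wrist"; returns a dict with "frame" (480x640x3 uint8, red, green, blue), "fx", "fy", "cx", "cy" (pixels), "R" (3x3) and "t" (3): a world point X has camera coordinates R X + t; the wrist camera has in their place "tool_from_camera" (4x4, takes a point from camera to tool coordinates, whose origin is the TCP and whose axes are the tool frame's). Camera axes: x right, y down, z forward; pixel columns grow to the right and rows downward; lengths in m; the calibration is good to about 2 mm. A picture is of the moment at which its call begins: read the wrist's pose just before it. There is no depth.
- bot.job_done(): hands the job in, once; it reports no verdict.
Trained networks look in a picture, given as the dict that the camera call returned (one of the last four; its "shot" number tells which), for a name from the list of things; names that differ only in an ending like _2 or _b are one class to them, and where a whole thing is asked for, a point or a joint stands for the part that bears it (a point fixed in the world has none). Each returns a list of dicts, best first, with "conf" (0 to 1); they miss things now and then, are a little off and sometimes report something else, mostly with a low value. They report only what shows in the picture. A call takes as long as a camera call.
- bot.look_for(name, picture): "bbox" ([left, top, width, height] as shares, 0 to 1, of the picture: columns of its width, rows of its height, round what is visible of it).
- bot.tip_of(name, picture): "centre" ([column, row] as shares, 0 to 1, of the picture: columns of its width, rows of its height: a listed point, or the origin of a listed thing).
The state is a dict: "time": time; "q": joint angles; "qd": joint speeds; "joint_efforts": joint torques, N m; "ee_pos": TCP position; "tcp_rot": TCP orientation; "wrist_force": force on the tool from outside, world axes, zero at the start; "torque": the same for the moment, N m; "opening": finger opening in m.
Only numpy, scipy, OpenCV 4.12 (cv2) and the standard library are available. Lean on these libraries where they do the work, as an engineer would, in place of code of your own. Each camera call takes 0.05 s, during which the arm holds its last target.

TASK

The four live-food sieves are still stacked on the white catch base. Take the stack apart and seat each sieve in the mouth of the feeding cup of its own colour, its ring resting all round on the cup's rim. Keep every sieve level on the way so that its catch does not spill, and leave the amber bottle standing where it is.

Things in the scene. Friction and masses are not known exactly. Their poses are not given: they have to be found in the camera images.
- sieve_red: red round sieve, top of the stack at the start. 36 mm tall, about 45 g. Origin: centre of underside, z up. Up to z = 10 mm a cone, 36 to 50 mm across; above it an open ring, 60 mm outside, 53 inside. A lug 16 mm wide, 5 thick, at z = 30 mm juts along its +x to 44 mm from the axis. Grip the ring clear of the lug, fingertips above the ring's lower edge (z = 10).
- sieve_yellow: yellow round sieve, second from the top at the start. 36 mm tall, about 45 g. Origin: centre of underside, z up. Up to z = 10 mm a cone, 36 to 50 mm across; above it an open ring, 60 mm outside, 53 inside. A lug 16 mm wide, 5 thick, at z = 30 mm juts along its +x to 44 mm from the axis. Grip the ring clear of the lug, fingertips above the ring's lower edge (z = 10).
- sieve_blue: blue round sieve, third from the top at the start. 36 mm tall, about 45 g. Origin: centre of underside, z up. Up to z = 10 mm a cone, 36 to 50 mm across; above it an open ring, 60 mm outside, 53 inside. A lug 16 mm wide, 5 thick, at z = 30 mm juts along its +x to 44 mm from the axis. Grip the ring clear of the lug, fingertips above the ring's lower edge (z = 10).
- sieve_green: green round sieve, lowest of the stack at the start. 36 mm tall, about 45 g. Origin: centre of underside, z up. Up to z = 10 mm a cone, 36 to 50 mm across; above it an open ring, 60 mm outside, 53 inside. A lug 16 mm wide, 5 thick, at z = 30 mm juts along its +x to 44 mm from the axis. Grip the ring clear of the lug, fingertips above the ring's lower edge (z = 10).
- cup_red: red silicone feeding cup, fixed to the shelf by its suction foot. 50 mm tall, mouth 53 mm inside, 62 outside, foot 68. Origin: centre of underside, z up. Seated, the red sieve's cone is in the mouth and its ring on the rim, sieve origin 40 mm above the cup's. The cone finds the mouth from up to 7 mm off centre.
- cup_yellow: yellow silicone feeding cup, fixed to the shelf by its suction foot. 50 mm tall, mouth 53 mm inside, 62 outside, foot 68. Origin: centre of underside, z up. Seated, the yellow sieve's cone is in the mouth and its ring on the rim, sieve origin 40 mm above the cup's. The cone finds the mouth from up to 7 mm off centre.
- cup_green: green silicone feeding cup, fixed to the shelf by its suction foot. 50 mm tall, mouth 53 mm inside, 62 outside, foot 68. Origin: centre of underside, z up. Seated, the green sieve's cone is in the mouth and its ring on the rim, sieve origin 40 mm above the cup's. The cone finds the mouth from up to 7 mm off centre.
- cup_blue: blue silicone feeding cup, fixed to the shelf by its suction foot. 50 mm tall, mouth 53 mm inside, 62 outside, foot 68. Origin: centre of underside, z up. Seated, the blue sieve's cone is in the mouth and its ring on the rim, sieve origin 40 mm above the cup's. The cone finds the mouth from up to 7 mm off centre.
- base: white catch base under the stack, fixed by its suction foot, 24 mm tall, rim 60 mm outside and 53 inside, foot 80. Origin: centre of underside. The lowest sieve's origin is 14 mm above it; each next one 26 mm higher, its cone in the ring below, the four lugs pointing different ways. Base and cups stand at least 100 mm apart, centre to centre.
- amber_bottle: closed amber food bottle with a black cap, a bystander standing near, 46 mm diameter, 95 mm tall, 160 g. Origin: centre of its underside. It is to stay standing where it is.

How it is judged:
By the outcome, as a careful person would: the job done as asked, in the order asked, and still so for the second after the job is handed in, with the robot touching nothing.
It also fails if it takes over 120 s, if anything falls off the work surface, if the arm or the gripper's body presses on something with over 40 N, if the wrist force passes 120 N, or if a joint passes its speed limit or range.

## Working session

There is one attempt and no reset: what is moved stays moved. The work goes in short steps, Python scripts to look and compute and a shell command to move; the robot and the scene stay as the last step left them, time stands still between calls to the robot, and variables do not carry over. Pictures are saved under pics/ and viewed, and the job is handed in when it is done.

```bash
mkdir -p pics; cat > h.py <<'E'
import numpy as np, cv2, json
from workcell import bot
from scipy.spatial.transform import Rotation as Ro
def shot(n,fn=None):
    o=bot.get_obs(); p=bot.camera(n)
    if fn: cv2.imwrite('pics/'+fn,p['frame'][:,:,::-1])
    if 'R' not in p or p.get('R') is None:
        T=np.eye(4);T[:3,:3]=Ro.from_euler('xyz',o['tcp_rot'],degrees=True).as_matrix();T[:3,3]=o['ee_pos']
        M=np.linalg.inv(T@np.array(p['tool_from_camera'])); p['_R']=M[:3,:3];p['_t']=M[:3,3]
    else: p['_R']=np.array(p['R']);p['_t']=np.array(p['t'])
    return p
def ray(p,u,v):
    d=np.array([(u-p['cx'])/p['fx'],(v-p['cy'])/p['fy'],1]); return -p['_R'].T@p['_t'], p['_R'].T@d
def atz(p,u,v,z):
    c,d=ray(p,u,v); return c+d*(z-c[2])/d[2]
def proj(p,X):
    c=p['_R']@np.array(X)+p['_t']; return p['fx']*c[0]/c[2]+p['cx'],p['fy']*c[1]/c[2]+p['cy']
E
python3 - <<'E'
from h import *
o=bot.get_obs(); print(o['time'],o['ee_pos'],o['tcp_rot'],o['opening'],o['wrist_force'])
for c in ['top','side']:
    p=shot(c,c+'0.png'); print(c,-p['_R'].T@p['_t'])
    for n in ['cup_red','cup_yellow','cup_green','cup_blue','base','amber_bottle','sieve_red','sieve_yellow','sieve_blue','sieve_green']:
        z=0
        for r in bot.tip_of(n,p)[:2]:
            u,v=r['centre'][0]*640,r['centre'][1]*480
            print(n,round(r['conf'],2),round(u),round(v),atz(p,u,v,z).round(3))
        for r in bot.look_for(n,p)[:1]:
            print('   box',round(r['conf'],2),(np.array(r['bbox'])*[640,480,640,480]).round())
E
```

```text
0.0 [0.16448801 0.52461741 0.24958197] [ -89.9595667    89.92470111 -107.36610326] 0.08560078321372859 [-0.02434683  0.98841143 -0.1186733 ]
top [0.39211336 0.01065615 1.06120838]
cup_red 0.7 251 256 [0.556 0.168 0.   ]
   box 0.78 [237. 239.  32.  34.]
cup_yellow 0.61 455 311 [ 0.435 -0.301  0.   ]
   box 0.61 [443. 296.  35.  31.]
cup_green 0.7 324 231 [ 0.618 -0.001  0.   ]
   box 0.75 [311. 213.  28.  33.]
cup_blue 0.69 394 271 [ 0.524 -0.164  0.   ]
cup_blue 0.27 167 302 [0.449 0.356 0.   ]
   box 0.57 [377. 253.  40.  31.]
base 0.87 175 303 [0.446 0.338 0.   ]
base 0.49 393 269 [ 0.53  -0.163  0.   ]
   box 0.66 [166. 286.  30.  35.]
amber_bottle 0.65 374 178 [ 0.75 -0.12  0.  ]
amber_bottle 0.53 252 255 [0.558 0.165 0.   ]
   box 0.91 [367. 159.  23.  27.]
sieve_red 0.97 163 302 [0.447 0.364 0.   ]
   box 0.68 [144. 288.  36.  37.]
sieve_yellow 0.66 165 302 [0.448 0.36  0.   ]
   box 0.66 [172. 294.   5.  20.]
sieve_blue 0.51 174 307 [0.437 0.339 0.   ]
sieve_green 0.54 456 309 [ 0.439 -0.302  0.   ]
sieve_green 0.52 173 305 [0.441 0.341 0.   ]
side [0.15898277 0.93362042 0.66
[... 218 characters left out ...]
 [287. 247.  26.  30.]
cup_blue 0.67 359 241 [ 0.534 -0.181  0.   ]
   box 0.68 [345. 222.  27.  28.]
base 0.56 303 271 [0.607 0.006 0.   ]
base 0.47 309 384 [0.443 0.333 0.   ]
   box 0.61 [288. 373.  45.  17.]
amber_bottle 0.65 272 232 [ 0.767 -0.138  0.   ]
   box 0.76 [262. 202.  25.  38.]
sieve_red 0.92 306 343 [0.493 0.236 0.   ]
   box 0.69 [289. 316.  41.  38.]
sieve_yellow 0.8 308 357 [0.475 0.271 0.   ]
sieve_yellow 0.57 307 377 [0.454 0.318 0.   ]
   box 0.76 [292. 348.  31.  16.]
sieve_blue 0.81 308 366 [0.464 0.292 0.   ]
sieve_blue 0.38 410 226 [ 0.433 -0.315  0.   ]
   box 0.97 [290. 348.  45.  29.]
sieve_green 0.55 307 379 [0.451 0.324 0.   ]
   box 0.75 [283. 363.  43.  23.]
```

View pics/top0.png

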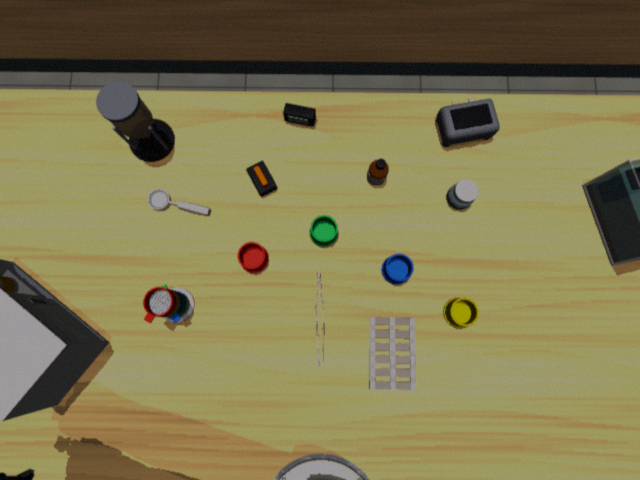

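View pics/side0.png

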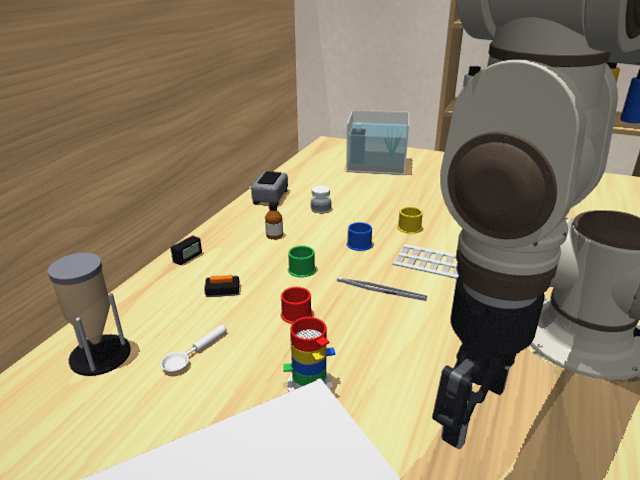

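```bash
python3 - <<'E'
import cv2,numpy as np
a=cv2.imread('pics/top0.png')[270:340,130:210]; b=cv2.imread('pics/side0.png')[305:405,260:360]
a=cv2.resize(a,(400,350),interpolation=cv2.INTER_CUBIC);b=cv2.resize(b,(400,400),interpolation=cv2.INTER_CUBIC)
c=np.zeros((400,800,3),np.uint8);c[:350,:400]=a;c[:,400:]=b;cv2.imwrite('pics/z0.png',c)
E
python3 - <<'E'
from h import *
p=shot('top')
hsv=cv2.cvtColor(p['frame'],cv2.COLOR_RGB2HSV)
print(p['fx'],p['cx'],p['cy'])
for n,lo,hi,b in [('green',50,75,(300,205,350,255)),('red',-6,6,(230,230,280,285)),('blue',105,125,(370,245,425,295)),('yellow',25,33,(435,285,490,340))]:
    H=hsv[...,0].astype(int); H=np.where(H>170,H-180,H)
    m=((H>=lo)&(H<=hi)&(hsv[...,1]>(215 if n=='yellow' else 130))).astype(np.uint8); k=np.zeros_like(m);k[b[1]:b[3],b[0]:b[2]]=m[b[1]:b[3],b[0]:b[2]]
    cs,_=cv2.findContours(k,cv2.RETR_EXTERNAL,cv2.CHAIN_APPROX_NONE); c=max(cs,key=cv2.contourArea)
    (u,v),r=cv2.minEnclosingCircle(c); x,y,w,h=cv2.boundingRect(c)
    print(n,(x,y,w,h),round(u,1),round(v,1),round(r,1),'z.05',atz(p,u,v,.05).round(4),'z0',atz(p,u,v,0).round(4),'r@.05 px',.031*p['fx']/1.01)
E
```

```text
461.68635385691454 317.33603035448255 240.9010508418352
green (310, 215, 28, 32) 323.0 230.5 15.5 z.05 [0.6084 0.0014 0.05  ] z0 [0.6191 0.001  0.    ] r@.05 px 14.170571256994407
red (238, 242, 30, 31) 252.4 257.4 15.8 z.05 [0.5459 0.1573 0.05  ] z0 [0.5536 0.1646 0.    ] r@.05 px 14.170571256994407
blue (382, 254, 31, 30) 397.0 268.0 15.8 z.05 [ 0.5256 -0.1624  0.05  ] z0 [ 0.5322 -0.171   0.    ] r@.05 px 14.170571256994407
yellow (444, 298, 34, 29) 460.5 312.0 17.2 z.05 [ 0.4312 -0.2978  0.05  ] z0 [ 0.4331 -0.3131  0.    ] r@.05 px 14.170571256994407
```

View pics/z0.png

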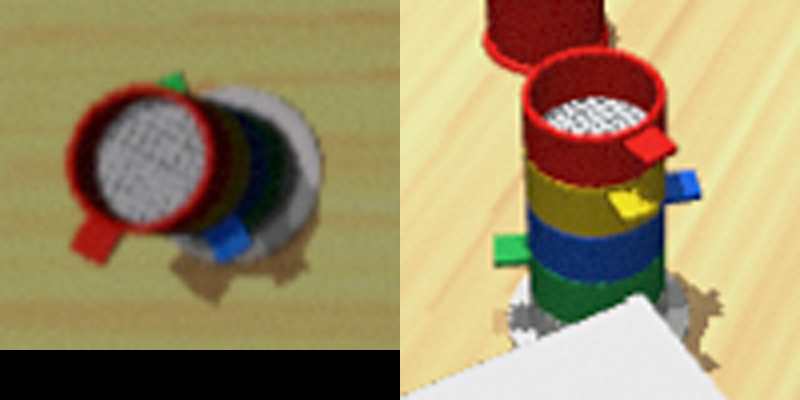

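```bash
python3 - <<'E'
from h import *
p=shot('top'); s=shot('side')
f=lambda a,b:(130+a/5,270+b/5)
g=lambda a,b:(260+(a-400)/4,305+b/4)
c=atz(p,*f(142,158),.128); print('red ring top',c)
c2=atz(s,*g(594,97),.128); print('side',c2)
print('base side?',)
for n,q,z in [('red',f(95,240),.1245),('blue',f(228,240),.0725),('green',f(173,83),.0465)]:
    d=atz(p,*q,z)-c; print(n,d.round(4),np.degrees(np.arctan2(d[1],d[0])))
for n,q,z in [('red',g(652,145),.1245),('yellow',g(636,206),.0985),('blue',g(685,187),.0725),('green',g(511,249),.0465)]:
    d=atz(s,*q,z)-c; print(n,d.round(4),np.degrees(np.arctan2(d[1],d[0])))
E
```

```text
red ring top [0.44228309 0.33138997 0.128     ]
side [0.4397077 0.3380982 0.128    ]
base side?
red [-0.0326  0.0176 -0.0035] 151.6674127209012
blue [-0.031  -0.0199 -0.0555] -147.34981749123156
green [ 0.0372  0.0168 -0.0815] 24.35024284518027
red [-0.0342  0.0209 -0.0035] 148.6251259219739
yellow [-0.0308  0.0295 -0.0295] 136.28779858507633
blue [-0.0337 -0.0156 -0.0555] -155.15651222525463
green [ 0.0308  0.0224 -0.0815] 36.03987517444888
```

```bash
cat >> h.py <<'E'
def plan(pos,jaw,n=0):
    "jaw: world angle of jaw axis (mod 180)"
    o=bot.get_obs(); R=Ro.from_euler('xyz',o['tcp_rot'],degrees=True).as_matrix(); P=np.array(o['ee_pos'])
    print('q6',np.round(o['q'][5],1),'q1',np.round(o['q'][0],1),'ytool',R[:,1].round(3),'t',round(o['time'],2),P.round(4),'open',round(o['opening'],4),'F',np.round(o['wrist_force'],1))
    for a in (jaw,jaw+180):
        y=np.array([np.cos(np.radians(a)),np.sin(np.radians(a)),0]); x=np.array([0,0,-1.]); T=np.stack([x,y,np.cross(x,y)],1)
        rv=np.degrees(Ro.from_matrix(R.T@T).as_rotvec()); d=R.T@(np.array(pos)-P)
        print('jaw',a,'turn',rv.round(2),'shift',d.round(4))
E
python3 - <<'E'
from h import *
plan([.442,.333,.25],60)
p=shot('wrist','w0.png'); print(p['tool_from_camera'])
E
```

```text
q6 90.0 q1 72.6 ytool [0.299 0.954 0.   ] t 2.25 [0.1645 0.5248 0.2503] open 0.0855 F [ 0.1 -0.5 -0.3]
jaw 60 turn [12.59 -0.   -0.  ] shift [ 3.000e-04 -1.000e-01  3.221e-01]
jaw 240 turn [-167.41    0.     -0.  ] shift [ 3.000e-04 -1.000e-01  3.221e-01]
[[ 7.37962034e-04 -2.76362697e-01  9.61053128e-01 -1.23165266e-01]
 [ 9.99999645e-01 -1.87014755e-04 -8.21646224e-04  2.13983764e-04]
 [ 4.06803482e-04  9.61053393e-01  2.76362461e-01 -7.05097581e-02]
 [ 0.00000000e+00  0.00000000e+00  0.00000000e+00  1.00000000e+00]]
```

View pics/w0.png

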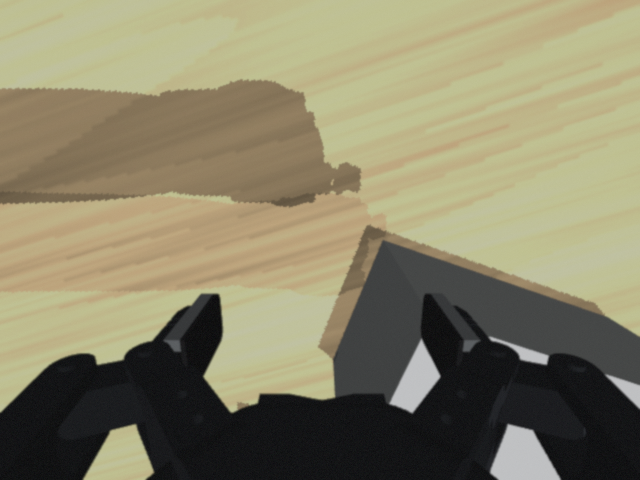

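```bash
python3 -m handwheel '[[0,0,0,-0.05,0,0,-1],[4,0,0,-0.05,-0.012,0.04,-1],[8,0,0,-0.05,-0.028,0.09,-1],[12.6,0,0,-0.05,-0.044,0.14,-1],[12.6,0,0,-0.05,-0.06,0.19,-1],[12.6,0,0,-0.05,-0.075,0.24,-1],[12.6,0,0,-0.05,-0.09,0.29,-1],[12.6,0,0,-0.05,-0.1,0.322,-1],[12.6,0,0,-0.05,-0.1,0.322,-1],[12.6,0,0,-0.05,-0.1,0.322,-1]]'
python3 - <<'E'
from h import *
plan([.442,.333,.25],60)
p=shot('wrist','w1.png'); p2=shot('top','t1.png')
for n in ['sieve_red','base','sieve_yellow','sieve_green','sieve_blue','cup_red']:
    print(n,[(round(r['conf'],2),round(r['centre'][0]*640),round(r['centre'][1]*480)) for r in bot.tip_of(n,p)[:2]])
E
```

```text
time: 3.55
ee_pos: [0.4416, 0.3332, 0.3003]
tcp_rot: [-164.8, 90.0, 165.2]
wrist_force: [0.2, -0.3, 0.1]
opening: 0.0853
q6 67.1 q1 37.0 ytool [ 0.5    0.866 -0.   ] t 3.55 [0.4416 0.3332 0.3003] open 0.0853 F [ 0.2 -0.3  0.1]
jaw 60 turn [-0.02 -0.02  0.  ] shift [0.0503 0.     0.0005]
jaw 240 turn [1.7998e+02 1.0000e-02 3.0000e-02] shift [0.0503 0.     0.0005]
sieve_red [(0.69, 324, 214)]
base []
sieve_yellow []
sieve_green []
sieve_blue []
cup_red [(0.74, 250, 329)]
```

View pics/w1.png

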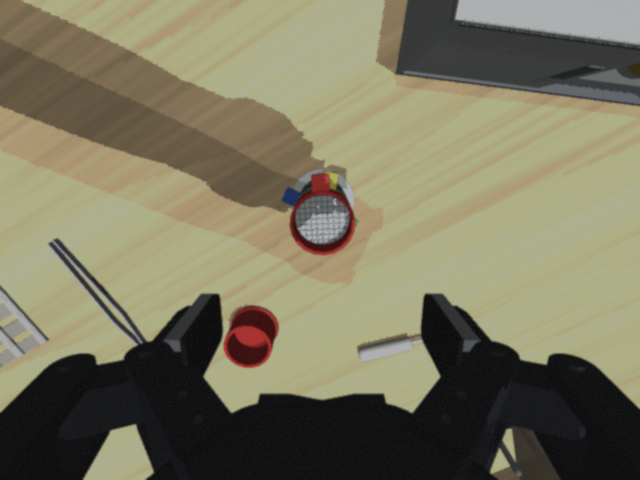

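View pics/t1.png

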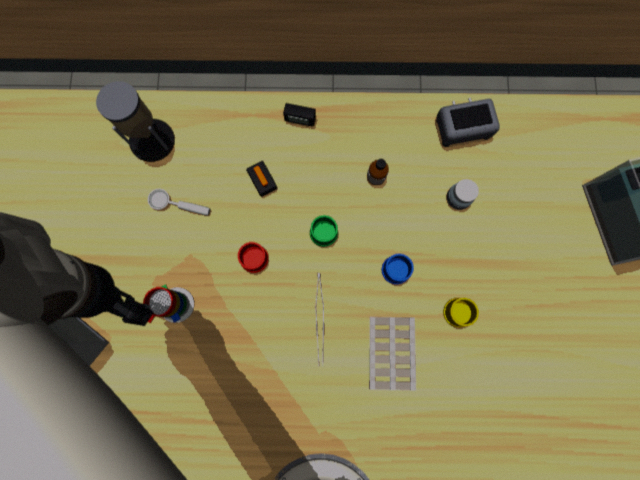

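```bash
python3 - <<'E'
from h import *
p=shot('wrist')
# ring outer edges: left 291, right 355, bottom 254 ; fit by model reprojection on red mask
hsv=cv2.cvtColor(p['frame'],cv2.COLOR_RGB2HSV);H=hsv[...,0].astype(int)
m=(((H<8)|(H>172))&(hsv[...,1]>120)).astype(np.uint8);k=np.zeros_like(m);k[165:265,280:365]=m[165:265,280:365]
cs,_=cv2.findContours(k,cv2.RETR_EXTERNAL,cv2.CHAIN_APPROX_NONE);c=max(cs,key=cv2.contourArea)[:,0]
W=np.array([atz(p,u,v,.128) for u,v in c])
print(cv2.boundingRect(c))
# robust circle r=.03 fit, lug excluded
from scipy.optimize import least_squares
f=lambda x:np.hypot(W[:,0]-x[0],W[:,1]-x[1])-.030
r=least_squares(f,[.442,.333],loss='soft_l1',f_scale=.001);print('red',r.x,np.median(abs(r.fun)))
for n,(u,v),z in [('redlug',(320,177),.1275),('yel',(334,178),.1015),('blue',(289,197),.0755),('green',(356,222),.0495)]:
    d=atz(p,u,v,z)[:2]-r.x;print(n,d.round(4),np.degrees(np.arctan2(d[1],d[0])).round(1))
for n,b,col in [('cup_red',(215,295,290,375),0)]:
    k=np.zeros_like(m);k[b[1]:b[3],b[0]:b[2]]=m[b[1]:b[3],b[0]:b[2]]
    print(atz(p,248,346,.05))
img=p['frame'].copy()
cv2.imwrite('pics/z1.png',cv2.resize(img[140:280,250:400],(750,700))[:600,:,::-1])
E
```

```text
(290, 174, 65, 81)
red [0.44068121 0.33419065] 0.0010590218408373427
redlug [-0.0353  0.0186] 152.2
yel [-0.0257  0.0282] 132.4
blue [-0.0293 -0.0223] -142.7
green [0.0356 0.0246] 34.6
[0.54993862 0.163011   0.05      ]
```

View pics/z1.png

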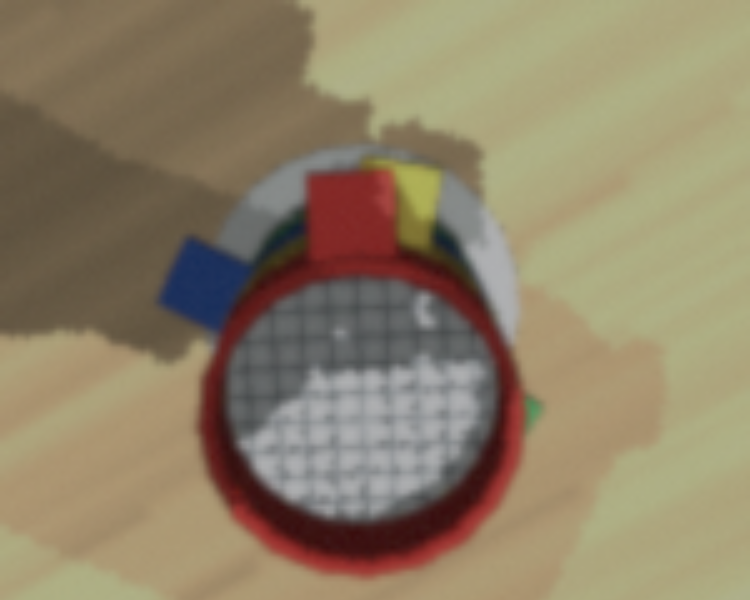

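```bash
python3 -m handwheel '[[0,0,0,0.05,0,-0.001,-1],[0,0,0,0.1,0,-0.001,-1],[0,0,0,0.14,0,-0.001,-1],[0,0,0,0.16,0,-0.001,-1],[0,0,0,0.17,0,-0.001,-1],[0,0,0,0.176,0,-0.001,-1],[0,0,0,0.176,0,-0.001,-1]]' 25
python3 - <<'E'
from h import *
plan([.441,.334,.124],60)
shot('side','s2.png');p=shot('wrist','w2.png')
im=cv2.imread('pics/s2.png')[270:400,240:400];cv2.imwrite('pics/z2.png',cv2.resize(im,(720,585)))
E
```

```text
time: 4.88
ee_pos: [0.4412, 0.3337, 0.1247]
tcp_rot: [64.8, 90.0, 34.8]
wrist_force: [0.3, -0.9, -0.4]
opening: 0.0857
q6 67.1 q1 37.1 ytool [0.5   0.866 0.001] t 4.88 [0.4412 0.3337 0.1247] open 0.0857 F [ 0.3 -0.9 -0.4]
jaw 60 turn [-0.    0.01 -0.03] shift [ 0.0007  0.0002 -0.0003]
jaw 240 turn [ 1.8e+02 -5.0e-02 -2.0e-02] shift [ 0.0007  0.0002 -0.0003]
```

View pics/z2.png

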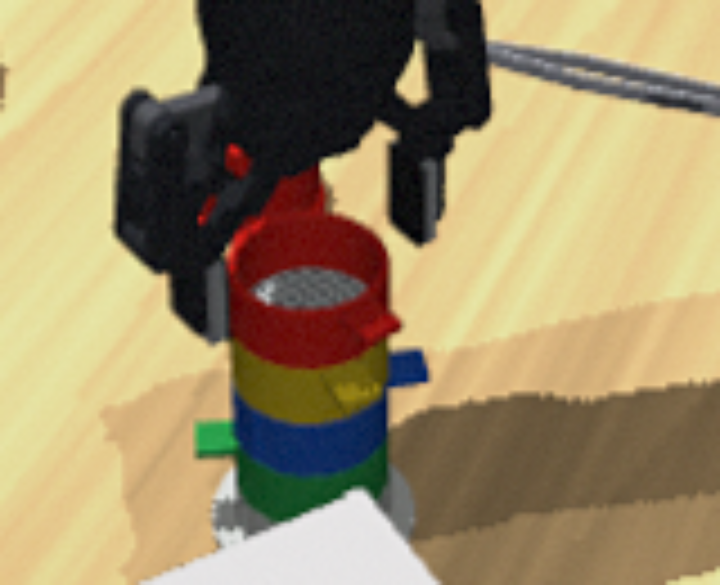

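View pics/w2.png

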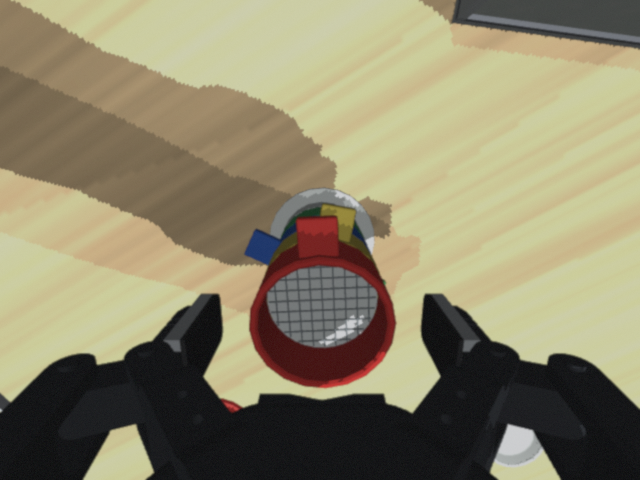

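```bash
python3 -m handwheel '[[0,0,0,0,0,0,0],[0,0,0,0,0,0,1],[0,0,0,0,0,0,1],[0,0,0,0,0,0,1],[0,0,0,0,0,0,1],[0,0,0,0,0,0,1]]' 25; python3 -m handwheel '[[0,0,0,-0.005,0,0,1],[0,0,0,-0.012,0,0,1],[0,0,0,-0.025,0,0,1],[0,0,0,-0.04,0,0,1],[0,0,0,-0.055,0,0,1],[0,0,0,-0.06,0,0,1],[0,0,0,-0.06,0,0,1]]'
python3 - <<'E'
from h import *
plan([.548,.162,.19],60)
shot('side','s3.png');p=shot('wrist','w3.png')
a=cv2.imread('pics/s3.png')[230:400,240:400];b=cv2.imread('pics/w3.png')
c=np.zeros((400,800,3),np.uint8);c[:,:376]=cv2.resize(a,(376,400));c[:318,376:]=cv2.resize(b,(424,318));cv2.imwrite('pics/z3.png',c)
E
```

```text
time: 5.72
ee_pos: [0.4413, 0.3338, 0.125]
tcp_rot: [68.2, 89.9, 38.2]
wrist_force: [-0.3, 0.9, 6.1]
opening: 0.0597
time: 6.6
ee_pos: [0.4412, 0.3337, 0.1847]
tcp_rot: [68.5, 90.0, 38.5]
wrist_force: [0.2, -0.1, -0.8]
opening: 0.0597
q6 67.1 q1 37.1 ytool [0.5   0.866 0.001] t 6.6 [0.4412 0.3337 0.1847] open 0.0597 F [ 0.2 -0.1 -0.8]
jaw 60 turn [-0.01  0.01 -0.03] shift [-0.0054 -0.0952  0.1784]
jaw 240 turn [ 1.7999e+02 -5.0000e-02 -2.0000e-02] shift [-0.0054 -0.0952  0.1784]
```

View pics/z3.png

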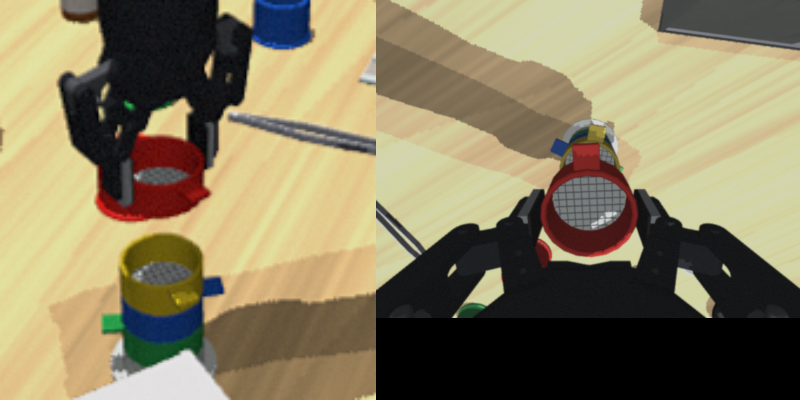

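```bash
cat > cups.py <<'E'
from h import *
from scipy.optimize import minimize
P={c:shot(c) for c in('top','side')}
F={c:cv2.imread(f'pics/{c}0.png') for c in P}
a=np.linspace(0,2*np.pi,60)
def sil(p,x,y,S=4):
    pts=[]
    for r,z in((.031,.05),(.034,0),(.034,.003)):
        pts+=[proj(p,(x+r*np.cos(t),y+r*np.sin(t),z)) for t in a]
    h=cv2.convexHull(np.float32(pts)); return h
def run(n,lo,hi,g,smin):
    res={}
    def mk(c):
        f=F[c];hsv=cv2.cvtColor(f,cv2.COLOR_BGR2HSV);H=hsv[...,0].astype(int);H=np.where(H>170,H-180,H)
        m=((H>=lo)&(H<=hi)&(hsv[...,1]>smin))
        u,v=proj(P[c],(g[0],g[1],.025)); u,v=int(u),int(v)
        k=np.zeros(m.shape,np.uint8);k[v-26:v+26,u-26:u+26]=m[v-26:v+26,u-26:u+26]
        cs,_=cv2.findContours(k,cv2.RETR_EXTERNAL,cv2.CHAIN_APPROX_NONE);q=max(cs,key=cv2.contourArea)
        k[:]=0;cv2.drawContours(k,[cv2.convexHull(q)],-1,1,-1);return k[v-30:v+30,u-30:u+30],(u-30,v-30)
    M={c:mk(c) for c in P}
    def cost(x,cs):
        t=0
        for c in cs:
            m,(u,v)=M[c];h=(sil(P[c],*x)-[u-.0,v-.0]+.5)*8-.5
            b=np.zeros((480,480),np.uint8);cv2.fillConvexPoly(b,np.round(h).astype(np.int32),1)
            t+=(b!=cv2.resize(m,(480,480),interpolation=cv2.INTER_NEAREST)).sum()/64
        return t
    for cs in(('top',),('side',),('top','side')):
        r=minimize(cost,g,args=(cs,),method='Nelder-Mead',options=dict(initial_simplex=np.array(g)+[[0,0],[.008,0],[0,.008]],xatol=2e-4))
        print(n,cs,r.x.round(4),round(r.fun,1),M[cs[0]][0].sum())
run('red',-6,6,(.55,.163),130);run('green',50,75,(.612,.001),130);run('blue',105,125,(.53,-.168),130);run('yellow',22,33,(.434,-.302),215)
E
python3 cups.py
```

```text
red ('top',) [0.5512 0.1607] 48.1 727
red ('side',) [0.5439 0.1688] 317.4 1394
red ('top', 'side') [0.55   0.1615] 412.8 727
green ('top',) [6.143e-01 3.000e-04] 47.1 705
green ('side',) [ 0.6141 -0.0011] 74.3 739
green ('top', 'side') [6.144e-01 3.000e-04] 123.2 705
blue ('top',) [ 0.5284 -0.1675] 59.9 729
blue ('side',) [ 0.5281 -0.1675] 64.2 621
blue ('top', 'side') [ 0.5283 -0.1672] 124.4 729
yellow ('top',) [ 0.4322 -0.3059] 53.9 840
yellow ('side',) [ 0.4327 -0.3063] 78.1 537
yellow ('top', 'side') [ 0.4323 -0.3063] 132.3 840
```

```bash
python3 -m handwheel '[[0,0,0,-0.005,-0.004,0.008,1],[0,0,0,-0.005,-0.012,0.023,1],[0,0,0,-0.005,-0.023,0.044,1],[0,0,0,-0.005,-0.035,0.067,1],[0,0,0,-0.005,-0.047,0.091,1],[0,0,0,-0.005,-0.06,0.115,1],[0,0,0,-0.005,-0.072,0.138,1],[0,0,0,-0.005,-0.083,0.159,1],[0,0,0,-0.005,-0.091,0.174,1],[0,0,0,-0.005,-0.095,0.1815,1],[0,0,0,-0.005,-0.095,0.1815,1],[0,0,0,-0.005,-0.095,0.1815,1]]'
python3 - <<'E'
from h import *
plan([.551,.161,.074],60)
shot('side','s4.png');p=shot('wrist','w4.png');shot('top','t4.png')
a=cv2.imread('pics/s4.png')[230:400,240:400];b=cv2.imread('pics/w4.png')
c=np.zeros((400,800,3),np.uint8);c[:,:376]=cv2.resize(a,(376,400));c[:318,376:]=cv2.resize(b,(424,318));cv2.imwrite('pics/z4.png',c)
E
```

```text
time: 8.3
ee_pos: [0.5504, 0.161, 0.1893]
tcp_rot: [152.6, 90.0, 122.7]
wrist_force: [0.8, -0.8, -1.4]
opening: 0.0597
q6 46.3 q1 16.3 ytool [0.5   0.866 0.   ] t 8.3 [0.5504 0.161  0.1893] open 0.0597 F [ 0.8 -0.8 -1.4]
jaw 60 turn [ 0.02 -0.01 -0.  ] shift [0.1153 0.0003 0.0005]
jaw 240 turn [-1.7998e+02  1.0000e-02 -1.0000e-02] shift [0.1153 0.0003 0.0005]
```

View pics/z4.png

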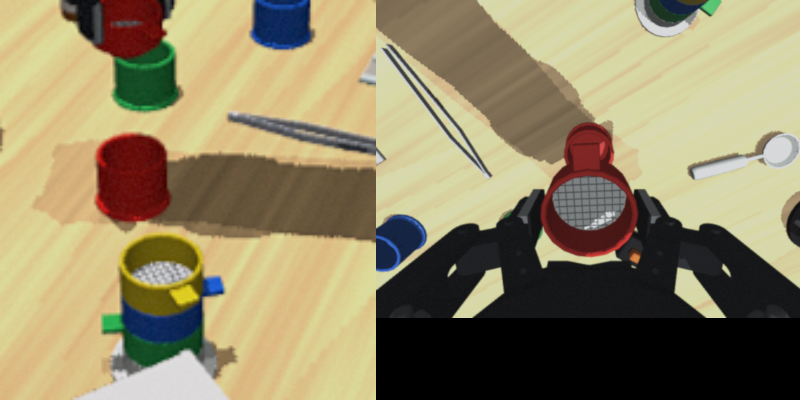

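```bash
python3 -m handwheel '[[0,0,0,0.01,0,0,1],[0,0,0,0.03,0,0,1],[0,0,0,0.055,0,0,1],[0,0,0,0.075,0,0,1],[0,0,0,0.09,0,0,1],[0,0,0,0.1,0,0,1],[0,0,0,0.106,0,0,1],[0,0,0,0.11,0,0,1],[0,0,0,0.113,0,0,1],[0,0,0,0.1145,0,0,1],[0,0,0,0.1145,0,0,1]]'
python3 - <<'E'
from h import *
plan([.551,.161,.074],60)
shot('side','s5.png');p=shot('wrist','w5.png')
a=cv2.imread('pics/s5.png')[230:400,240:400];b=cv2.imread('pics/w5.png')
c=np.zeros((400,800,3),np.uint8);c[:,:376]=cv2.resize(a,(376,400));c[:318,376:]=cv2.resize(b,(424,318));cv2.imwrite('pics/z5.png',c)
E
```

```text
time: 9.82
ee_pos: [0.5507, 0.1605, 0.0749]
tcp_rot: [50.2, 90.0, 20.2]
wrist_force: [-0.4, 0.6, -0.3]
opening: 0.06
q6 46.3 q1 16.3 ytool [0.5   0.866 0.   ] t 9.82 [0.5507 0.1605 0.0749] open 0.06 F [-0.4  0.6 -0.3]
jaw 60 turn [-0.01  0.   -0.01] shift [0.0009 0.0006 0.    ]
jaw 240 turn [ 1.7999e+02 -1.0000e-02 -1.0000e-02] shift [0.0009 0.0006 0.    ]
```

View pics/z5.png

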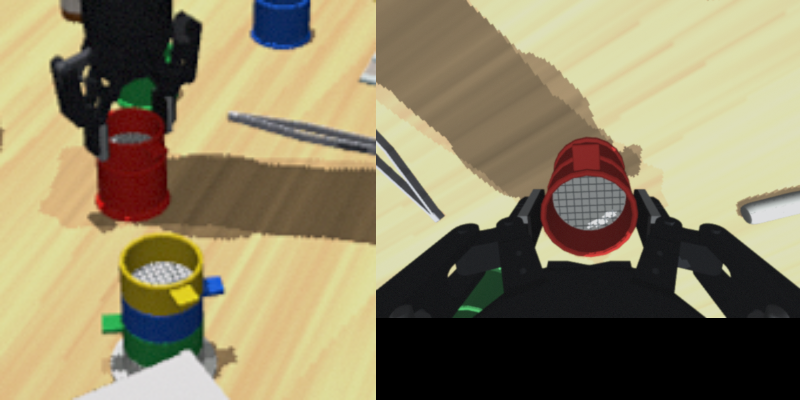

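```bash
python3 -m handwheel '[[0,0,0,0.001,0,0,1],[0,0,0,0.002,0,0,1],[0,0,0,0.002,0,0,1],[0,0,0,0.002,0,0,1]]'
python3 - <<'E'
from h import *
plan([.551,.161,.074],60)
E
```

```text
time: 10.42
ee_pos: [0.5507, 0.1605, 0.0731]
tcp_rot: [40.9, 90.0, 10.9]
wrist_force: [-1.2, 0.0, 3.7]
opening: 0.0596
q6 46.3 q1 16.3 ytool [0.5   0.866 0.   ] t 10.43 [0.5507 0.1605 0.0731] open 0.0596 F [-1.2  0.   3.7]
jaw 60 turn [-0.01  0.02 -0.01] shift [-0.0009  0.0005  0.    ]
jaw 240 turn [ 1.7999e+02 -2.0000e-02 -2.0000e-02] shift [-0.0009  0.0005  0.    ]
```

```bash
python3 -m handwheel '[[0,0,0,0,0,0,-0.5],[0,0,0,0,0,0,-1],[0,0,0,0,0,0,-1],[0,0,0,0,0,0,-1],[0,0,0,0,0,0,-1],[0,0,0,-0.015,0,0,-1],[0,0,0,-0.045,0,0,-1],[0,0,0,-0.08,0,0,-1],[0,0,0,-0.11,0,0,-1],[0,0,0,-0.13,0,0,-1],[0,0,0,-0.13,0,0,-1]]'
python3 - <<'E'
from h import *
plan([.441,.334,.2],60)
shot('side','s6.png');p=shot('wrist','w6.png')
a=cv2.imread('pics/s6.png')[230:400,240:400];b=cv2.imread('pics/w6.png')
c=np.zeros((400,800,3),np.uint8);c[:,:376]=cv2.resize(a,(376,400));c[:318,376:]=cv2.resize(b,(424,318));cv2.imwrite('pics/z6.png',c)
E
```

```text
time: 11.8
ee_pos: [0.5514, 0.1608, 0.2053]
tcp_rot: [46.4, 89.8, 16.4]
wrist_force: [-0.1, -0.8, 0.6]
opening: 0.0856
q6 46.3 q1 16.3 ytool [0.5   0.866 0.003] t 11.8 [0.5514 0.1608 0.2053] open 0.0856 F [-0.1 -0.8  0.6]
jaw 60 turn [-0.01  0.15 -0.16] shift [ 0.0051  0.0948 -0.1823]
jaw 240 turn [179.99  -0.25  -0.24] shift [ 0.0051  0.0948 -0.1823]
```

View pics/z6.png

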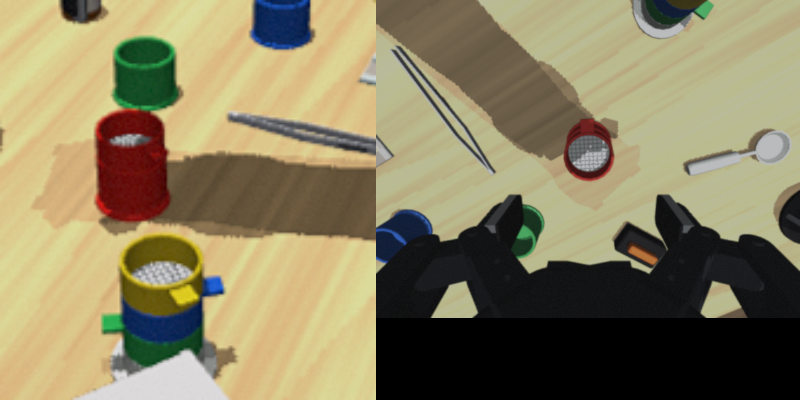

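```bash
python3 -m handwheel '[[0,0,0,0,0.015,-0.03,-1],[5,0,0,0,0.04,-0.077,-1],[10,0,0,0,0.066,-0.127,-1],[10,0,0,0,0.085,-0.164,-1],[10,0,0,0,0.095,-0.182,-1],[10,0,0,0,0.095,-0.182,-1],[10,0,0,0,0.095,-0.182,-1]]'
python3 - <<'E'
from h import *
plan([.441,.334,.0985],50)
p=shot('wrist','w7.png')
hsv=cv2.cvtColor(p['frame'],cv2.COLOR_RGB2HSV)
m=((hsv[...,0]>22)&(hsv[...,0]<33)&(hsv[...,1]>215)).astype(np.uint8)
m[:,:230]=0;m[:,420:]=0;m[:150]=0;m[400:]=0
cs,_=cv2.findContours(m,cv2.RETR_EXTERNAL,cv2.CHAIN_APPROX_NONE);c=max(cs,key=cv2.contourArea)[:,0];print(cv2.boundingRect(c))
from scipy.optimize import least_squares
W=np.array([atz(p,u,v,.102) for u,v in c])
r=least_squares(lambda x:np.hypot(W[:,0]-x[0],W[:,1]-x[1])-.030,[.441,.334],loss='soft_l1',f_scale=.001);print(r.x,np.median(abs(r.fun)))
E
```

```text
time: 12.78
ee_pos: [0.441, 0.333, 0.2024]
tcp_rot: [-76.0, 90.0, -116.1]
wrist_force: [-0.1, -0.0, 0.2]
opening: 0.0854
q6 77.1 q1 37.1 ytool [ 0.643  0.766 -0.001] t 12.78 [0.441  0.333  0.2024] open 0.0854 F [-0.1 -0.   0.2]
jaw 50 turn [-0.04  0.01  0.04] shift [ 0.1039  0.0008 -0.0007]
jaw 230 turn [ 1.7996e+02  6.0000e-02 -2.0000e-02] shift [ 0.1039  0.0008 -0.0007]Traceback (most recent call last):
  File "<stdin>", line 7, in <module>
ValueError: max() iterable argument is empty
```

View pics/w7.png

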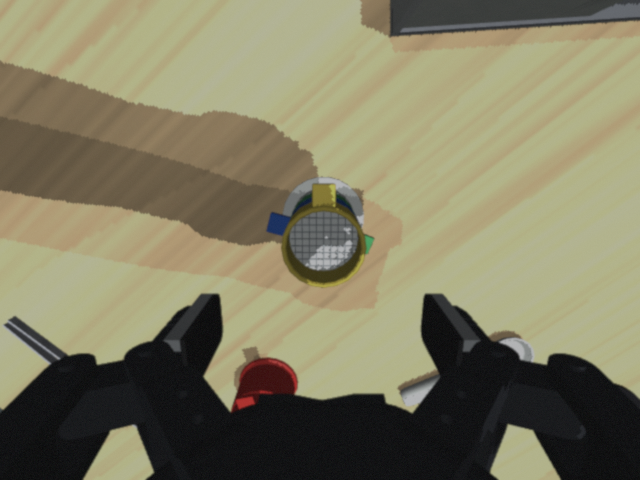

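```bash
python3 -m handwheel '[[0,0,0,0.03,0.001,-0.001,-1],[0,0,0,0.065,0.001,-0.001,-1],[0,0,0,0.088,0.001,-0.001,-1],[0,0,0,0.1,0.001,-0.001,-1],[0,0,0,0.104,0.001,-0.001,-1],[0,0,0,0.104,0.001,-0.001,-1],[0,0,0,0.104,0.001,-0.001,0],[0,0,0,0.104,0.001,-0.001,1],[0,0,0,0.104,0.001,-0.001,1],[0,0,0,0.104,0.001,-0.001,1],[0,0,0,0.104,0.001,-0.001,1],[0,0,0,0.104,0.001,-0.001,1]]' 25; python3 -m handwheel '[[0,0,0,-0.005,0,0,1],[0,0,0,-0.012,0,0,1],[0,0,0,-0.025,0,0,1],[0,0,0,-0.04,0,0,1],[0,0,0,-0.055,0,0,1],[0,0,0,-0.075,0,0,1],[0,0,0,-0.09,0,0,1],[0,0,0,-0.095,0,0,1],[0,0,0,-0.095,0,0,1]]'
python3 - <<'E'
from h import *
plan([.4323,-.3063,.19],50)
plan([.4323,-.3063,.19],-20)
shot('side','s8.png');p=shot('wrist','w8.png')
a=cv2.imread('pics/s8.png')[230:400,240:400];b=cv2.imread('pics/w8.png')
c=np.zeros((400,800,3),np.uint8);c[:,:376]=cv2.resize(a,(376,400));c[:318,376:]=cv2.resize(b,(424,318));cv2.imwrite('pics/z8.png',c)
E
```

```text
time: 14.32
ee_pos: [0.4408, 0.3355, 0.0998]
tcp_rot: [72.9, 89.9, 32.9]
wrist_force: [-1.2, -0.3, 5.5]
opening: 0.0598
time: 15.45
ee_pos: [0.4405, 0.3353, 0.1938]
tcp_rot: [74.0, 90.0, 34.0]
wrist_force: [0.0, 0.5, 0.2]
opening: 0.0592
q6 77.3 q1 37.3 ytool [0.643 0.766 0.   ] t 15.45 [0.4405 0.3353 0.1938] open 0.0592 F [0.  0.5 0.2]
jaw 50 turn [-0.01  0.   -0.01] shift [ 0.0038 -0.4967  0.4062]
jaw 230 turn [ 1.7999e+02 -1.0000e-02 -0.0000e+00] shift [ 0.0038 -0.4967  0.4062]
q6 77.3 q1 37.3 ytool [0.643 0.766 0.   ] t 15.45 [0.4405 0.3353 0.1938] open 0.0592 F [0.  0.5 0.2]
jaw -20 turn [ 6.999e+01 -0.000e+00 -1.000e-02] shift [ 0.0038 -0.4967  0.4062]
jaw 160 turn [-1.1001e+02  1.0000e-02 -0.0000e+00] shift [ 0.0038 -0.4967  0.4062]
```

View pics/z8.png

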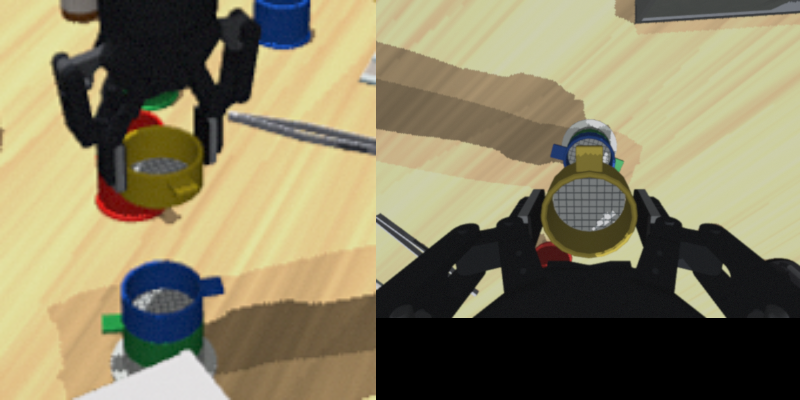

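```bash
python3 -m handwheel '[[0,0,0,0,-0.008,0.006,1],[0,0,0,0,-0.023,0.019,1],[0,0,0,0,-0.046,0.038,1],[0,0,0,0,-0.077,0.063,1],[0,0,0,0,-0.112,0.092,1],[0,0,0,0,-0.147,0.12,1],[0,0,0,0,-0.182,0.149,1],[0,0,0,0,-0.217,0.177,1],[0,0,0,0,-0.252,0.206,1],[0,0,0,0,-0.286,0.234,1],[0,0,0,0,-0.321,0.263,1],[0,0,0,0,-0.356,0.291,1],[0,0,0,0,-0.391,0.32,1],[0,0,0,0,-0.422,0.345,1],[0,0,0,0,-0.449,0.367,1],[0,0,0,0,-0.471,0.385,1],[0,0,0,0,-0.486,0.398,1],[0,0,0,0,-0.4965,0.406,1],[0,0,0,0,-0.4965,0.406,1],[0,0,0,0,-0.4965,0.406,1]]'
python3 - <<'E'
from h import *
plan([.4323,-.3063,.074],50)
shot('side','s9.png');p=shot('wrist','w9.png')
a=cv2.imread('pics/s9.png')[130:300,340:500];b=cv2.imread('pics/w9.png')
c=np.zeros((400,800,3),np.uint8);c[:,:376]=cv2.resize(a,(376,400));c[:318,376:]=cv2.resize(b,(424,318));cv2.imwrite('pics/z9.png',c)
E
```

```text
time: 18.05
ee_pos: [0.4323, -0.3055, 0.1939]
tcp_rot: [139.2, 90.0, 99.2]
wrist_force: [-0.3, 0.1, -0.6]
opening: 0.0593
q6 4.7 q1 -35.3 ytool [0.642 0.766 0.   ] t 18.05 [ 0.4323 -0.3055  0.1939] open 0.0593 F [-0.3  0.1 -0.6]
jaw 50 turn [ 0.03 -0.01 -0.01] shift [ 0.1199 -0.0006  0.0006]
jaw 230 turn [-1.7997e+02  2.0000e-02 -2.0000e-02] shift [ 0.1199 -0.0006  0.0006]
```

View pics/z9.png

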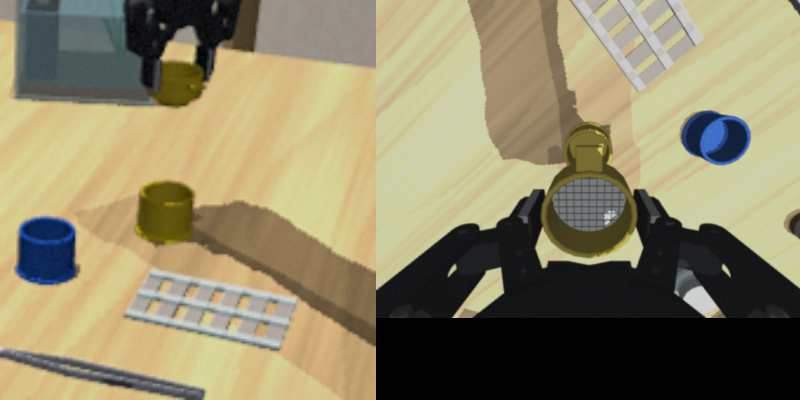

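Level and over its cup. Lower to TCP ≈ 0.074 and release if seated.

```bash
python3 -m handwheel '[[0,0,0,0.01,0,0,1],[0,0,0,0.03,0,0,1],[0,0,0,0.055,0,0,1],[0,0,0,0.08,-0.001,0.001,1],[0,0,0,0.095,-0.001,0.001,1],[0,0,0,0.105,-0.001,0.001,1],[0,0,0,0.111,-0.001,0.001,1],[0,0,0,0.115,-0.001,0.001,1],[0,0,0,0.118,-0.001,0.001,1],[0,0,0,0.12,-0.001,0.001,1],[0,0,0,0.12,-0.001,0.001,1],[0,0,0,0.12,-0.001,0.001,1]]'
python3 - <<'E'
from h import *
plan([.4323,-.3063,.073],50)
shot('side','s10.png');p=shot('wrist','w10.png')
a=cv2.imread('pics/s10.png')[130:300,340:500];b=cv2.imread('pics/w10.png')
c=np.zeros((400,800,3),np.uint8);c[:,:376]=cv2.resize(a,(376,400));c[:318,376:]=cv2.resize(b,(424,318));cv2.imwrite('pics/z10.png',c)
E
```

```text
time: 19.65
ee_pos: [0.4325, -0.3075, 0.0754]
tcp_rot: [11.0, 89.9, -29.0]
wrist_force: [-4.0, 3.1, 9.7]
opening: 0.0592
q6 4.6 q1 -35.4 ytool [0.643 0.766 0.   ] t 19.65 [ 0.4325 -0.3075  0.0754] open 0.0592 F [-4.   3.1  9.7]
jaw 50 turn [-0.01  0.07 -0.01] shift [ 0.0024  0.0008 -0.001 ]
jaw 230 turn [ 1.7999e+02 -2.0000e-02 -1.1000e-01] shift [ 0.0024  0.0008 -0.001 ]
```

View pics/z10.png

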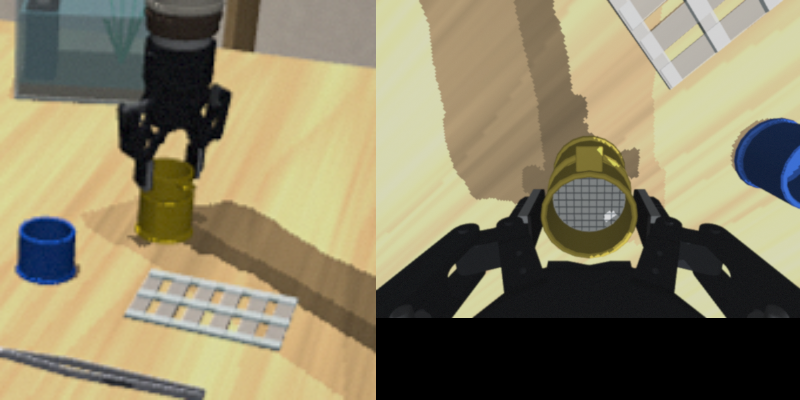

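```bash
python3 -m handwheel '[[0,0,0,-0.001,0,-0.001,1],[0,0,0,-0.0005,0,-0.002,1],[0,0,0,0,0,-0.002,1],[0,0,0,0,0,-0.002,1]]'
python3 - <<'E'
from h import *
plan([.4323,-.3063,.073],50)
E
```

```text
time: 20.25
ee_pos: [0.4308, -0.3062, 0.0738]
tcp_rot: [-172.6, 90.0, 147.4]
wrist_force: [-1.0, 0.7, 2.0]
opening: 0.0592
q6 4.6 q1 -35.4 ytool [ 0.643  0.766 -0.   ] t 20.25 [ 0.4308 -0.3062  0.0738] open 0.0592 F [-1.   0.7  2. ]
jaw 50 turn [-0.01 -0.01  0.  ] shift [0.0008 0.0009 0.0012]
jaw 230 turn [1.7999e+02 0.0000e+00 1.0000e-02] shift [0.0008 0.0009 0.0012]
```

```bash
python3 -m handwheel '[[0,0,0,0,0,0,-0.5],[0,0,0,0,0,0,-1],[0,0,0,0,0,0,-1],[0,0,0,0,0,0,-1],[0,0,0,0,0,0,-1],[0,0,0,-0.015,0,0,-1],[0,0,0,-0.045,0,0,-1],[0,0,0,-0.08,0,0,-1],[0,0,0,-0.11,0,0,-1],[0,0,0,-0.125,0,0,-1],[0,0,0,-0.125,0,0,-1]]'
python3 - <<'E'
from h import *
plan([.441,.334,.2],120)
shot('side','s11.png');p=shot('wrist','w11.png')
a=cv2.imread('pics/s11.png')[130:300,340:500];b=cv2.imread('pics/w11.png')
c=np.zeros((400,800,3),np.uint8);c[:,:376]=cv2.resize(a,(376,400));c[:318,376:]=cv2.resize(b,(424,318));cv2.imwrite('pics/z11.png',c)
E
```

```text
time: 21.62
ee_pos: [0.4312, -0.3065, 0.1998]
tcp_rot: [4.1, 89.9, -35.9]
wrist_force: [-0.2, -0.7, -0.8]
opening: 0.0856
q6 4.6 q1 -35.4 ytool [0.643 0.766 0.   ] t 21.62 [ 0.4312 -0.3065  0.1998] open 0.0856 F [-0.2 -0.7 -0.8]
jaw 120 turn [-7.001e+01  1.000e-01  6.000e-02] shift [-0.0009  0.4969 -0.4043]
jaw 300 turn [ 1.0999e+02  6.0000e-02 -1.1000e-01] shift [-0.0009  0.4969 -0.4043]
```

View pics/z11.png

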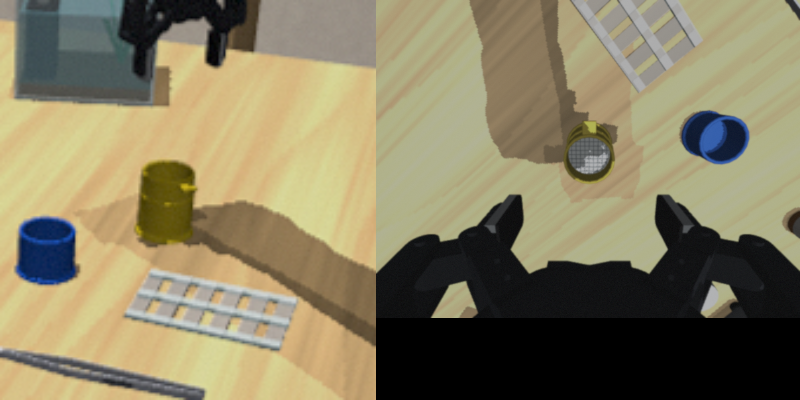

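```bash
python3 -m handwheel '[[-3.5,0,0,0,0.025,-0.02,-1],[-9,0,0,0,0.065,-0.053,-1],[-15.4,0,0,0,0.109,-0.089,-1],[-21.7,0,0,0,0.154,-0.125,-1],[-28,0,0,0,0.199,-0.162,-1],[-34.3,0,0,0,0.244,-0.198,-1],[-40.6,0,0,0,0.288,-0.234,-1],[-46.9,0,0,0,0.333,-0.271,-1],[-53.2,0,0,0,0.378,-0.307,-1],[-59.5,0,0,0,0.422,-0.344,-1],[-64.4,0,0,0,0.457,-0.372,-1],[-68,0,0,0,0.482,-0.392,-1],[-70,0,0,0,0.497,-0.404,-1],[-70,0,0,0,0.497,-0.404,-1],[-70,0,0,0,0.497,-0.404,-1]]'
python3 - <<'E'
from h import *
plan([.441,.334,.0725],120)
p=shot('wrist','w12.png')
E
```

```text
time: 23.6
ee_pos: [0.4409, 0.3333, 0.1986]
tcp_rot: [-155.2, 90.0, -125.3]
wrist_force: [0.5, 0.3, 0.2]
opening: 0.0856
q6 7.2 q1 37.1 ytool [-0.499  0.867 -0.   ] t 23.6 [0.4409 0.3333 0.1986] open 0.0856 F [0.5 0.3 0.2]
jaw 120 turn [-0.09 -0.04  0.02] shift [0.1261 0.0006 0.0005]
jaw 300 turn [1.7991e+02 3.0000e-02 6.0000e-02] shift [0.1261 0.0006 0.0005]
```

View pics/w12.png

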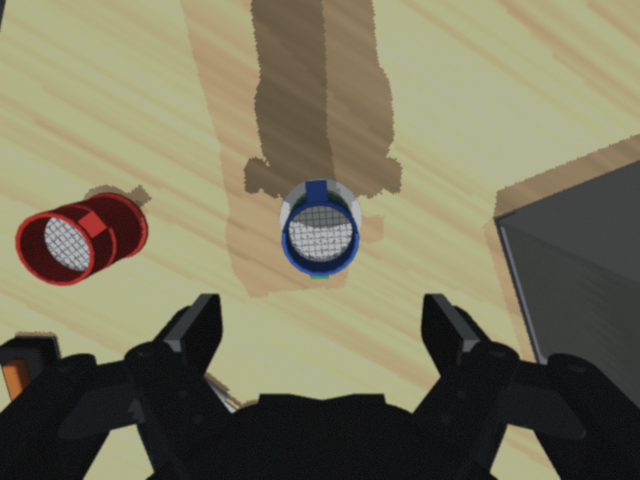

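```bash
python3 -m handwheel '[[0,0,0,0.03,0,0,-1],[0,0,0,0.065,0,0,-1],[0,0,0,0.095,0,0,-1],[0,0,0,0.115,0,0,-1],[0,0,0,0.123,0,0,-1],[0,0,0,0.126,0,0,-1],[0,0,0,0.126,0,0,-1],[0,0,0,0.126,0,0,0],[0,0,0,0.126,0,0,1],[0,0,0,0.126,0,0,1],[0,0,0,0.126,0,0,1],[0,0,0,0.126,0,0,1],[0,0,0,0.126,0,0,1]]' 25; python3 -m handwheel '[[0,0,0,-0.005,0,0,1],[0,0,0,-0.012,0,0,1],[0,0,0,-0.025,0,0,1],[0,0,0,-0.045,0,0,1],[0,0,0,-0.07,0,0,1],[0,0,0,-0.095,0,0,1],[0,0,0,-0.112,0,0,1],[0,0,0,-0.12,0,0,1],[0,0,0,-0.12,0,0,1],[0,0,0,-0.12,0,0,1]]'
python3 - <<'E'
from h import *
plan([.5283,-.1672,.19],120)
shot('side','s13.png');p=shot('wrist','w13.png')
a=cv2.imread('pics/s13.png')[230:400,240:400];b=cv2.imread('pics/w13.png')
c=np.zeros((400,800,3),np.uint8);c[:,:376]=cv2.resize(a,(376,400));c[:318,376:]=cv2.resize(b,(424,318));cv2.imwrite('pics/z13.png',c)
E
```

```text
time: 25.28
ee_pos: [0.4413, 0.3344, 0.0738]
tcp_rot: [-3.6, 89.9, 26.4]
wrist_force: [0.2, -1.8, 5.5]
opening: 0.0599
time: 26.52
ee_pos: [0.4407, 0.334, 0.1918]
tcp_rot: [-173.2, 89.9, -143.2]
wrist_force: [-0.4, 0.4, -0.0]
opening: 0.0595
q6 7.2 q1 37.2 ytool [-0.5    0.866 -0.   ] t 26.52 [0.4407 0.334  0.1918] open 0.0595 F [-0.4  0.4 -0. ]
jaw 120 turn [-0.01 -0.08  0.01] shift [ 0.0022 -0.4779 -0.1746]
jaw 300 turn [1.7999e+02 1.0000e-02 1.2000e-01] shift [ 0.0022 -0.4779 -0.1746]
```

View pics/z13.png

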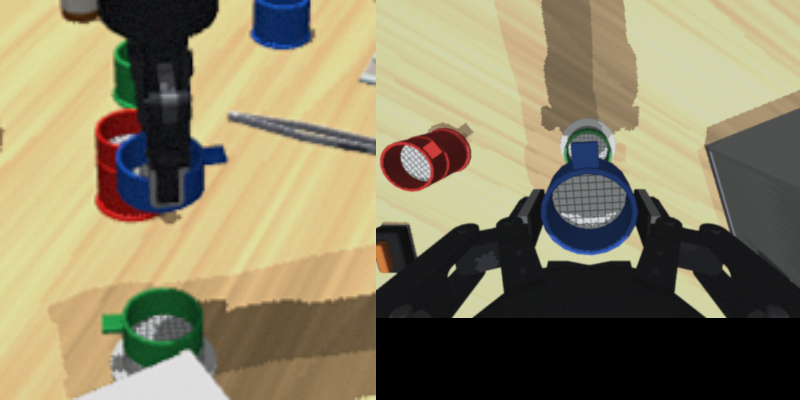

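```bash
python3 -m handwheel '[[0,0,0,0,-0.007,-0.003,1],[0,0,0,0,-0.024,-0.009,1],[0,0,0,0,-0.05,-0.018,1],[0,0,0,0,-0.084,-0.031,1],[0,0,0,0,-0.122,-0.045,1],[0,0,0,0,-0.16,-0.058,1],[0,0,0,0,-0.198,-0.072,1],[0,0,0,0,-0.237,-0.086,1],[0,0,0,0,-0.275,-0.1,1],[0,0,0,0,-0.313,-0.114,1],[0,0,0,0,-0.351,-0.128,1],[0,0,0,0,-0.387,-0.141,1],[0,0,0,0,-0.418,-0.153,1],[0,0,0,0,-0.442,-0.162,1],[0,0,0,0,-0.461,-0.169,1],[0,0,0,0,-0.473,-0.173,1],[0,0,0,0,-0.478,-0.1745,1],[0,0,0,0,-0.478,-0.1745,1],[0,0,0,0,-0.478,-0.1745,1]]'
python3 - <<'E'
from h import *
plan([.5283,-.1672,.074],120)
shot('side','s14.png');p=shot('wrist','w14.png')
a=cv2.imread('pics/s14.png')[130:300,290:450];b=cv2.imread('pics/w14.png')
c=np.zeros((400,800,3),np.uint8);c[:,:376]=cv2.resize(a,(376,400));c[:318,376:]=cv2.resize(b,(424,318));cv2.imwrite('pics/z14.png',c)
E
```

```text
time: 29.0
ee_pos: [0.5287, -0.1664, 0.1928]
tcp_rot: [54.0, 90.0, 84.0]
wrist_force: [0.1, 0.1, -0.5]
opening: 0.0596
q6 -47.5 q1 -17.5 ytool [-0.501  0.866  0.   ] t 29.0 [ 0.5287 -0.1664  0.1928] open 0.0596 F [ 0.1  0.1 -0.5]
jaw 120 turn [ 0.04  0.   -0.01] shift [ 0.1188 -0.0005 -0.0008]
jaw 300 turn [-1.7996e+02  1.0000e-02  1.0000e-02] shift [ 0.1188 -0.0005 -0.0008]
```

View pics/z14.png

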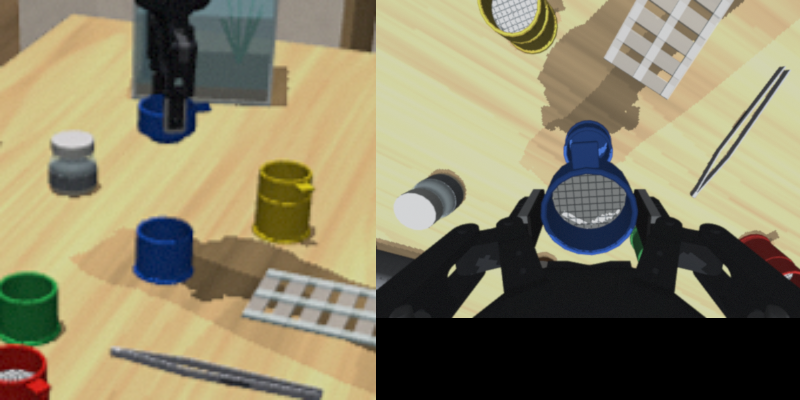

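```bash
python3 -m handwheel '[[0,0,0,0.01,0,0,1],[0,0,0,0.03,0,0,1],[0,0,0,0.055,0,-0.001,1],[0,0,0,0.08,0,-0.001,1],[0,0,0,0.095,0,-0.001,1],[0,0,0,0.105,0,-0.001,1],[0,0,0,0.111,0,-0.001,1],[0,0,0,0.115,0,-0.001,1],[0,0,0,0.118,0,-0.001,1],[0,0,0,0.119,0,-0.001,1],[0,0,0,0.119,0,-0.001,1]]'
python3 - <<'E'
from h import *
plan([.5283,-.1672,.074],120)
shot('side','s15.png');p=shot('wrist','w15.png')
a=cv2.imread('pics/s15.png')[130:300,290:450];b=cv2.imread('pics/w15.png')
c=np.zeros((400,800,3),np.uint8);c[:,:376]=cv2.resize(a,(376,400));c[:318,376:]=cv2.resize(b,(424,318));cv2.imwrite('pics/z15.png',c)
E
```

```text
time: 30.48
ee_pos: [0.528, -0.1676, 0.074]
tcp_rot: [-47.6, 90.0, -17.6]
wrist_force: [-0.0, -0.6, 0.1]
opening: 0.0596
q6 -47.6 q1 -17.6 ytool [-0.5    0.866 -0.   ] t 30.48 [ 0.528  -0.1676  0.074 ] open 0.0596 F [-0.  -0.6  0.1]
jaw 120 turn [-0.01  0.01  0.01] shift [-0.      0.0002  0.0005]
jaw 300 turn [ 1.7999e+02  2.0000e-02 -2.0000e-02] shift [-0.      0.0002  0.0005]
```

View pics/z15.png

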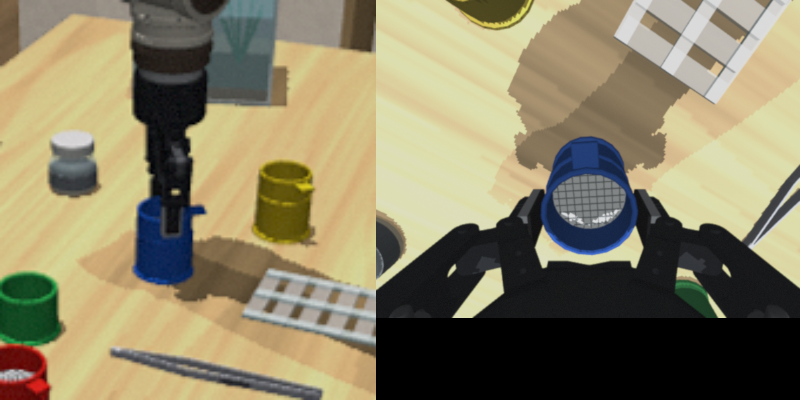

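```bash
python3 -m handwheel '[[0,0,0,0.001,0,0,1],[0,0,0,0.0015,0,0,1],[0,0,0,0.0015,0,0,1]]'; python3 -m handwheel '[[0,0,0,0,0,0,-0.5],[0,0,0,0,0,0,-1],[0,0,0,0,0,0,-1],[0,0,0,0,0,0,-1],[0,0,0,0,0,0,-1],[0,0,0,-0.015,0,0,-1],[0,0,0,-0.045,0,0,-1],[0,0,0,-0.08,0,0,-1],[0,0,0,-0.11,0,0,-1],[0,0,0,-0.125,0,0,-1],[0,0,0,-0.125,0,0,-1]]'
python3 - <<'E'
from h import *
plan([.441,.334,.2],120)
shot('side','s16.png');p=shot('wrist','w16.png')
a=cv2.imread('pics/s16.png')[130:300,290:450];b=cv2.imread('pics/w16.png')
c=np.zeros((400,800,3),np.uint8);c[:,:376]=cv2.resize(a,(376,400));c[:318,376:]=cv2.resize(b,(424,318));cv2.imwrite('pics/z16.png',c)
E
```

```text
time: 30.95
ee_pos: [0.528, -0.1676, 0.0738]
tcp_rot: [-45.4, 89.9, -15.4]
wrist_force: [-3.2, 1.3, 10.6]
opening: 0.0595
time: 32.33
ee_pos: [0.5283, -0.1677, 0.1983]
tcp_rot: [-47.2, 89.9, -17.3]
wrist_force: [-0.1, 0.0, -0.5]
opening: 0.0854
q6 -47.6 q1 -17.6 ytool [-0.5    0.866 -0.001] t 32.33 [ 0.5283 -0.1677  0.1983] open 0.0854 F [-0.1  0.  -0.5]
jaw 120 turn [-0.01  0.07  0.08] shift [-0.0021  0.4781  0.1752]
jaw 300 turn [ 1.7999e+02  1.2000e-01 -1.1000e-01] shift [-0.0021  0.4781  0.1752]
```

View pics/z16.png

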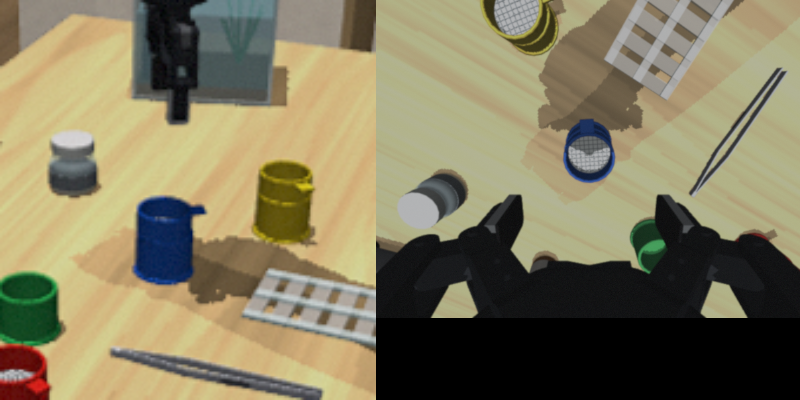

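```bash
python3 -m handwheel '[[0,0,0,0,0.024,0.009,-1],[0,0,0,0,0.062,0.023,-1],[0,0,0,0,0.11,0.04,-1],[0,0,0,0,0.16,0.058,-1],[0,0,0,0,0.21,0.077,-1],[0,0,0,0,0.26,0.095,-1],[0,0,0,0,0.31,0.113,-1],[0,0,0,0,0.36,0.132,-1],[0,0,0,0,0.41,0.15,-1],[0,0,0,0,0.45,0.165,-1],[0,0,0,0,0.478,0.175,-1],[0,0,0,0,0.478,0.175,-1],[0,0,0,0,0.478,0.175,-1]]'
python3 - <<'E'
from h import *
plan([.441,.334,.0465],120)
p=shot('wrist','w17.png')
E
```

```text
time: 34.05
ee_pos: [0.4402, 0.3333, 0.1963]
tcp_rot: [-165.1, 89.9, -135.1]
wrist_force: [0.2, -0.5, -0.2]
opening: 0.0854
q6 7.1 q1 37.1 ytool [-0.5    0.866 -0.   ] t 34.05 [0.4402 0.3333 0.1963] open 0.0854 F [ 0.2 -0.5 -0.2]
jaw 120 turn [ 0.   -0.1   0.03] shift [0.1498 0.0003 0.0013]
jaw 300 turn [-1.8e+02 -4.0e-02 -1.5e-01] shift [0.1498 0.0003 0.0013]
```

View pics/w17.png

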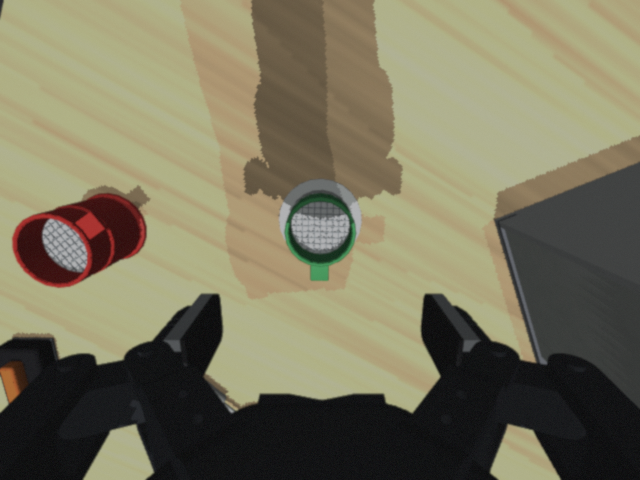

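```bash
python3 -m handwheel '[[0,0,0,0.03,0,0.001,-1],[0,0,0,0.07,0,0.001,-1],[0,0,0,0.105,0,0.001,-1],[0,0,0,0.13,0,0.001,-1],[0,0,0,0.143,0,0.001,-1],[0,0,0,0.149,0,0.001,-1],[0,0,0,0.1495,0,0.001,-1],[0,0,0,0.1495,0,0.001,0],[0,0,0,0.1495,0,0.001,1],[0,0,0,0.1495,0,0.001,1],[0,0,0,0.1495,0,0.001,1],[0,0,0,0.1495,0,0.001,1],[0,0,0,0.1495,0,0.001,1]]' 25; python3 -m handwheel '[[0,0,0,-0.005,0,0,1],[0,0,0,-0.012,0,0,1],[0,0,0,-0.025,0,0,1],[0,0,0,-0.045,0,0,1],[0,0,0,-0.07,0,0,1],[0,0,0,-0.1,0,0,1],[0,0,0,-0.125,0,0,1],[0,0,0,-0.14,0,0,1],[0,0,0,-0.145,0,0,1],[0,0,0,-0.145,0,0,1]]'
python3 - <<'E'
from h import *
plan([.6143,.0002,.19],120)
shot('side','s18.png');p=shot('wrist','w18.png')
a=cv2.imread('pics/s18.png')[230:400,240:400];b=cv2.imread('pics/w18.png')
c=np.zeros((400,800,3),np.uint8);c[:,:376]=cv2.resize(a,(376,400));c[:318,376:]=cv2.resize(b,(424,318));cv2.imwrite('pics/z18.png',c)
E
```

```text
time: 35.72
ee_pos: [0.4418, 0.3347, 0.0488]
tcp_rot: [-5.0, 89.9, 25.0]
wrist_force: [-0.3, -2.3, 6.2]
opening: 0.0598
time: 36.98
ee_pos: [0.4413, 0.3344, 0.1924]
tcp_rot: [-176.8, 90.0, -146.8]
wrist_force: [-0.2, -0.1, -0.7]
opening: 0.0588
q6 7.2 q1 37.2 ytool [-0.5    0.866 -0.   ] t 36.98 [0.4413 0.3344 0.1924] open 0.0588 F [-0.2 -0.1 -0.7]
jaw 120 turn [-0.01 -0.03  0.  ] shift [ 0.0024 -0.376  -0.0172]
jaw 300 turn [1.7999e+02 0.0000e+00 4.0000e-02] shift [ 0.0024 -0.376  -0.0172]
```

View pics/z18.png

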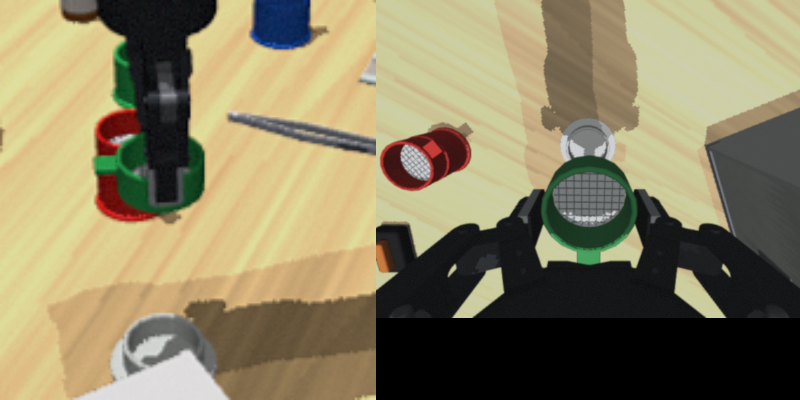

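```bash
python3 -m handwheel '[[0,0,0,0,-0.007,0,1],[0,0,0,0,-0.024,-0.001,1],[0,0,0,0,-0.05,-0.002,1],[0,0,0,0,-0.08,-0.004,1],[0,0,0,0,-0.115,-0.005,1],[0,0,0,0,-0.15,-0.007,1],[0,0,0,0,-0.185,-0.008,1],[0,0,0,0,-0.22,-0.01,1],[0,0,0,0,-0.255,-0.012,1],[0,0,0,0,-0.29,-0.013,1],[0,0,0,0,-0.32,-0.015,1],[0,0,0,0,-0.345,-0.016,1],[0,0,0,0,-0.363,-0.017,1],[0,0,0,0,-0.373,-0.017,1],[0,0,0,0,-0.376,-0.017,1],[0,0,0,0,-0.376,-0.017,1],[0,0,0,0,-0.376,-0.017,1]]'
python3 - <<'E'
from h import *
plan([.6143,.0002,.075],120)
shot('side','s19.png');p=shot('wrist','w19.png')
a=cv2.imread('pics/s19.png')[160:330,220:380];b=cv2.imread('pics/w19.png')
c=np.zeros((400,800,3),np.uint8);c[:,:376]=cv2.resize(a,(376,400));c[:318,376:]=cv2.resize(b,(424,318));cv2.imwrite('pics/z19.png',c)
E
```

```text
time: 39.2
ee_pos: [0.6144, 0.0009, 0.1929]
tcp_rot: [42.2, 90.0, 72.2]
wrist_force: [0.1, -0.5, -0.2]
opening: 0.0593
q6 -30.0 q1 0.1 ytool [-0.501  0.866  0.   ] t 39.2 [0.6144 0.0009 0.1929] open 0.0593 F [ 0.1 -0.5 -0.2]
jaw 120 turn [ 0.04  0.   -0.  ] shift [ 0.1179 -0.0006 -0.0004]
jaw 300 turn [-179.96    0.      0.  ] shift [ 0.1179 -0.0006 -0.0004]
```

View pics/z19.png

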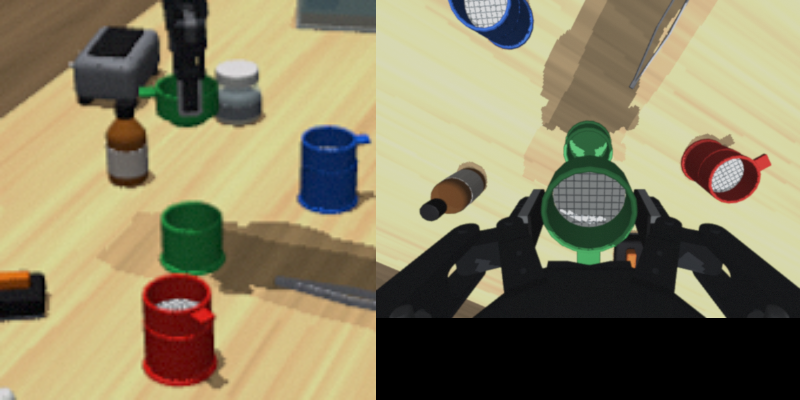

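```bash
python3 -m handwheel '[[0,0,0,0.01,0,0,1],[0,0,0,0.03,0,0,1],[0,0,0,0.055,-0.0005,0,1],[0,0,0,0.08,-0.0005,0,1],[0,0,0,0.095,-0.0005,0,1],[0,0,0,0.105,-0.0005,0,1],[0,0,0,0.111,-0.0005,0,1],[0,0,0,0.115,-0.0005,0,1],[0,0,0,0.117,-0.0005,0,1],[0,0,0,0.1185,-0.0005,0,1],[0,0,0,0.1185,-0.0005,0,1],[0,0,0,0.1185,-0.0005,0,1]]'
python3 - <<'E'
from h import *
plan([.6143,.0002,.074],120)
shot('side','s20.png');p=shot('wrist','w20.png')
a=cv2.imread('pics/s20.png')[160:330,220:380];b=cv2.imread('pics/w20.png')
c=np.zeros((400,800,3),np.uint8);c[:,:376]=cv2.resize(a,(376,400));c[:318,376:]=cv2.resize(b,(424,318));cv2.imwrite('pics/z20.png',c)
E
```

```text
time: 40.8
ee_pos: [0.615, -0.0001, 0.0748]
tcp_rot: [-31.8, 90.0, -1.8]
wrist_force: [-1.6, -0.1, 5.5]
opening: 0.0594
q6 -30.0 q1 -0.0 ytool [-0.5    0.866 -0.   ] t 40.8 [ 6.15e-01 -1.00e-04  7.48e-02] open 0.0594 F [-1.6 -0.1  5.5]
jaw 120 turn [-0.01  0.04  0.02] shift [ 0.0008  0.0006 -0.0005]
jaw 300 turn [ 1.7999e+02  4.0000e-02 -6.0000e-02] shift [ 0.0008  0.0006 -0.0005]
```

View pics/z20.png

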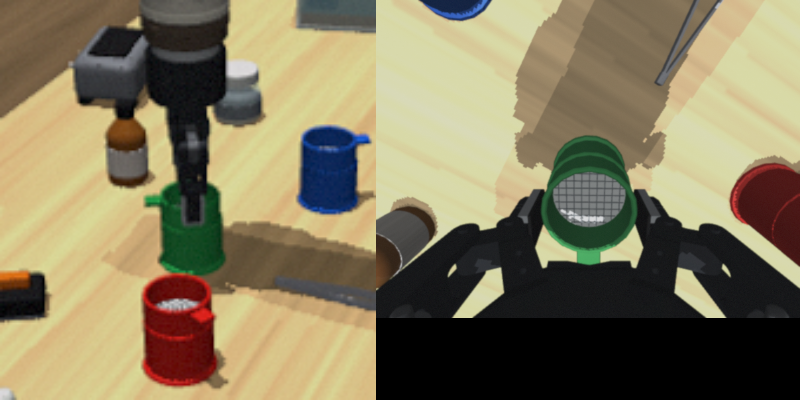

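```bash
python3 -m handwheel '[[0,0,0,0,0,0,-0.5],[0,0,0,0,0,0,-1],[0,0,0,0,0,0,-1],[0,0,0,0,0,0,-1],[0,0,0,0,0,0,-1],[0,0,0,-0.015,0,0,-1],[0,0,0,-0.045,0,0,-1],[0,0,0,-0.08,0,0,-1],[0,0,0,-0.11,0,0,-1],[0,0,0,-0.13,0,0,-1],[0,0,0,-0.13,0,0,-1]]'
python3 -m handwheel '[[0,0,0,-0.02,0,-0.04,-1],[0,0,0,-0.04,0,-0.08,-1],[0,0,0,-0.06,0,-0.12,-1],[0,0,0,-0.08,0,-0.16,-1],[0,0,0,-0.1,0,-0.2,-1],[0,0,0,-0.1,0,-0.23,-1],[0,0,0,-0.1,0,-0.23,-1],[0,0,0,-0.1,0,-0.23,-1]]'
python3 - <<'E'
from h import *
plan([.6143,.0002,.074],120)
P={'red':(.5510,.1608),'yellow':(.4312,-.3063),'blue':(.5283,-.1674),'green':(.6145,0.)}
s=shot('side','s21.png');t=shot('top','t21.png');w=shot('wrist','w21.png')
a=np.linspace(0,2*np.pi,40)
tiles=[]
for n,(x,y) in P.items():
    row=[]
    for p in (s,t):
        f=cv2.resize(p['frame'],None,fx=6,fy=6,interpolation=cv2.INTER_CUBIC)[:,:,::-1].copy()
        pts=np.array([proj(p,(x+.03*np.cos(q),y+.03*np.sin(q),.076)) for q in a]);cv2.polylines(f,[np.int32((pts+.5)*6)],True,(255,255,255),1)
        pts=np.array([proj(p,(x+.03*np.cos(q),y+.03*np.sin(q),.05)) for q in a]);cv2.polylines(f,[np.int32((pts+.5)*6)],True,(255,0,255),1)
        u,v=proj(p,(x,y,.045));u=int(u*6);v=int(v*6);row.append(f[v-145:v+145,u-100:u+100])
    tiles.append(np.vstack(row))
cv2.imwrite('pics/z21.png',np.hstack(tiles))
E
```

```text
time: 42.28
ee_pos: [0.6156, -0.0001, 0.207]
tcp_rot: [-29.8, 89.8, 0.2]
wrist_force: [-0.3, 0.2, -0.2]
opening: 0.0855
time: 43.28
ee_pos: [0.4158, -0.115, 0.3037]
tcp_rot: [116.8, 90.0, 146.7]
wrist_force: [-0.1, 0.1, 0.6]
opening: 0.0852
q6 -45.4 q1 -15.5 ytool [-0.5    0.866  0.   ] t 43.27 [ 0.4158 -0.115   0.3037] open 0.0852 F [-0.1  0.1  0.6]
jaw 120 turn [-0.02 -0.01 -0.02] shift [0.2297 0.0005 0.2295]
jaw 300 turn [ 1.7998e+02 -4.0000e-02  2.0000e-02] shift [0.2297 0.0005 0.2295]
```

View pics/z21.png

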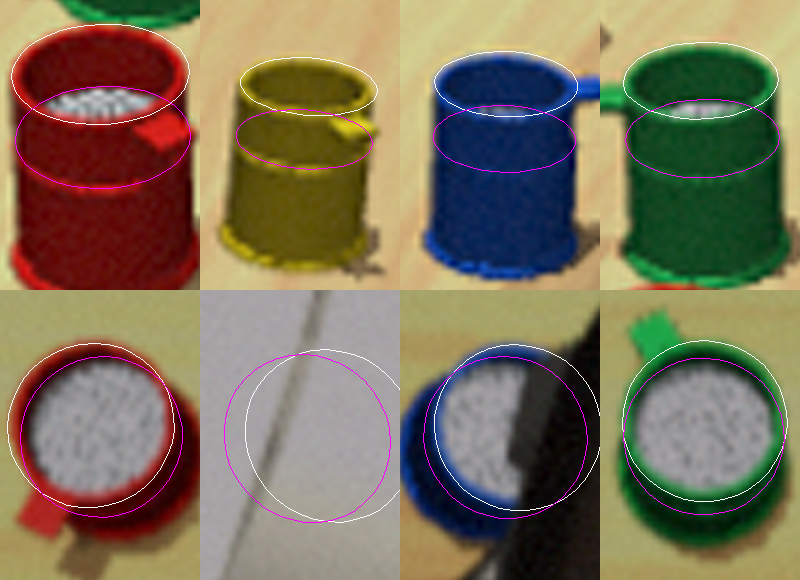

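View pics/s21.png

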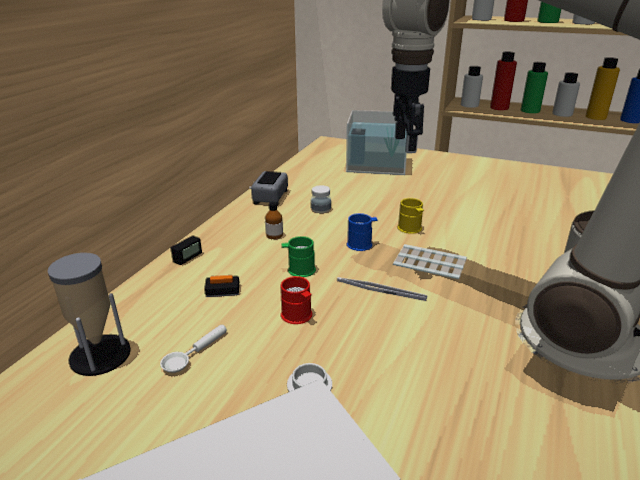

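View pics/t21.png

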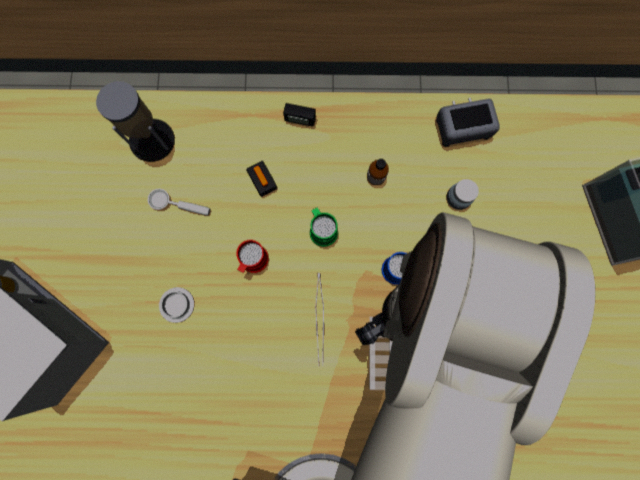

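```bash
python3 - <<'E'
from h import *
p=shot('wrist')
M=np.array(p['tool_from_camera'])
a=np.linspace(0,2*np.pi,60);tiles=[]
for fn,P,jaw,(x,y) in [('w6',(.5514,.1608,.2053),60,(.551,.1608)),('w11',(.4312,-.3065,.1998),50,(.4312,-.3063)),('w16',(.5283,-.1677,.1983),120,(.5283,-.1674)),('w21',(.4158,-.115,.3037),120,(.4312,-.3063))]:
    j=np.radians(jaw);Y=np.array([np.cos(j),np.sin(j),0]);X=np.array([0,0,-1.]);T=np.eye(4);T[:3,:3]=np.stack([X,Y,np.cross(X,Y)],1);T[:3,3]=P
    Q=np.linalg.inv(T@M);p['_R']=Q[:3,:3];p['_t']=Q[:3,3]
    f=cv2.resize(cv2.imread(f'pics/{fn}.png'),None,fx=3,fy=3,interpolation=cv2.INTER_CUBIC)
    for z,r,c in((.076,.03,(255,255,255)),(.05,.031,(255,0,255)),(0,.034,(255,255,0))):
        pts=np.array([proj(p,(x+r*np.cos(q),y+r*np.sin(q),z)) for q in a]);cv2.polylines(f,[np.int32((pts+.5)*3)],True,c,1)
    u,v=proj(p,(x,y,.05));u=int(u*3);v=int(v*3);print(u/3,v/3)
    u=min(max(u,130),1790);v=min(max(v,130),1310)
    tiles.append(cv2.resize(f[v-130:v+130,u-130:u+130],(300,300)))
cv2.imwrite('pics/z22.png',np.vstack([np.hstack(tiles[:2]),np.hstack(tiles[2:])]))
E
```

```text
320.6666666666667 227.0
321.0 229.0
321.3333333333333 229.66666666666666
158.33333333333334 130.0
```

View pics/z22.png

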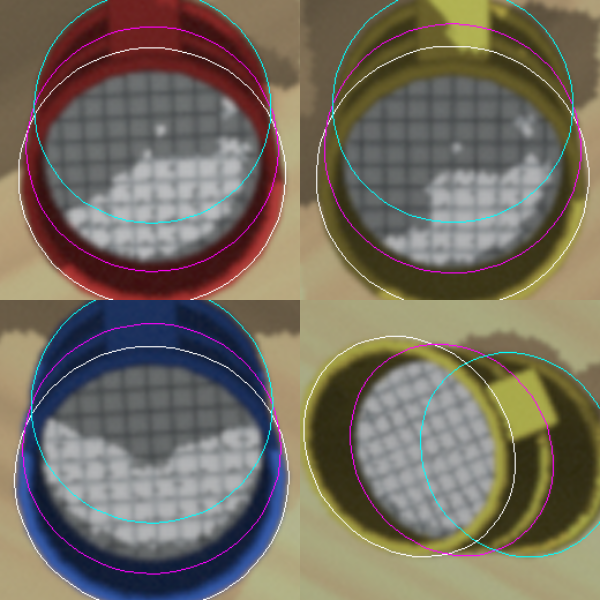

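```bash
python3 - <<'E'
import cv2,numpy as np
for c,b in(('side',(195,245,255,292)),('top',(150,195,360,395))):
    i={'side':'s21','top':'t21'}[c]
    d=cv2.absdiff(cv2.imread(f'pics/{c}0.png'),cv2.imread(f'pics/{i}.png'))[b[0]:b[1],b[2]:b[3]];print(c,d.mean(),d.max())
from h import *
print(bot.get_obs()['time']); print(bot.job_done())
E
```

```text
side 23.924324324324324 231
top 7.354920634920635 19
43.475
the job is handed in; nothing more can be done
None
```

```bash
python3 - <<'E'
import cv2
d=cv2.absdiff(cv2.imread('pics/side0.png'),cv2.imread('pics/s21.png'))
print(d[198:243,260:279].mean(),d[198:243,260:279].max(),d[400:440,20:60].mean(),d[230:245,279:292].mean())
E
python3 -c "
import cv2,numpy as np
a,b=[cv2.imread('pics/'+n)[190:250,240:310] for n in('side0.png','s21.png')]
cv2.imwrite('pics/z23.png',cv2.resize(np.hstack([a,b]),(700,300)))"
```

```text
18.924366471734892 39 29.823958333333334 43.494017094017096
```

View pics/z23.png

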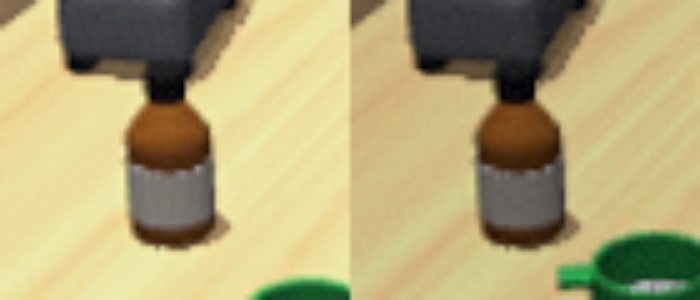

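All four sieves (red, yellow, blue, then green) are off the stack and seated in the cups of their own colours. I kept the tool vertical throughout. The job was handed in at 43.5 s with the gripper open and clear of everything.

- **Seating:** Each sieve met its rim at the expected height, about 40 mm above the cup's base. Side-view outlines of the seated rings matched all four sieves to within about a pixel, with none tilted.
- **Catch:** The wrist pictures show catch lying in the red, yellow and blue sieves, and the last top view shows it in the green. I saw none on the table.
- **Yellow sieve:** Its cone first touched about 1.5 mm off centre, with about 11 N of force. I shifted it 2 mm and it dropped in. Its ring still sits about half a pixel off the predicted outline, roughly 1 mm. In the last top view the arm hid it completely and part of the blue one.
- **Blue sieve:** The final press read about 11 N on the wrist, far below the 120 N limit.
- **Bottle:** It stands where it did at the start. A numeric comparison of the first and last side pictures differed strongly beside it. I only looked into that after handing in: it comes from a change in image brightness and the green sieve's lug entering that area. The bottle is in the same pixels in both pictures.

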